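# Wind damp plaster moulds up to the drying blower

## Robot

A 6-joint arm with a two-finger parallel gripper is mounted at the origin on the work surface. World frame = base frame: x ahead of the robot, y to its left, z up, the work surface at z = 0. Lengths are in m, angles in rad, forces in N, time in s.
With the tool pointing down it reaches from about 0.35 to 0.975 m from the base axis. Payload 4.9 kg.
Tool frame: the origin (TCP) lies at the very end of the fingers, on their centre line; the grasp point (between the pads) lies 19 mm behind it (ctrl.tcp_to_grasp is the z of the grasp point in the tool frame, in m); z points along the fingers, y is the line along which they close (so a half turn about z gives the same grasp; the last joint's range is limited). The gripper opens to 85 mm and grips with 20 to 120 N. Pads are 22 mm wide; open, the fingers measure 114 mm over their backs; the gripper's body (76 mm by 85 mm) begins 54 mm behind the grasp point. The pads swing forward as they close: fully open they stand 13 mm farther back than shut.
Start: joints at [1.205, 0.053, 1.613, -0, 1.476, -0.119], TCP at [0.153, 0.606, 0.231] pointing down, gripper open.
Joint ranges: [-3.01, 3.01], [-1.01, 2.22], [0.06, 2.58], [-1.02, 4.17], [0.09, 2.62], [-3.14, 3.14]. Speed limits (rad/s): [2.57, 2.57, 3.14, 3.14, 3.14, 3.14].

## Interface

Orientations are given as a rotation vector (axis times angle).
In Python, from station import ctrl, eyes, job, nets gives the robot as it stands. The module is installed in compiled form; this text tells all that it offers.
- The arm moves only by the tool jog_arm, never from a script. Its argument "commands" is one flat list of numbers, 7 for each row, row after row: the shift along the tool's x, y, z each as a share of 0.06 m, from -1 to 1, then the turn, a rotation vector about the tool's x, y, z each as a share of 0.1 rad, from -1 to 1, then the finger opening in mm, from 0 to 85.4. In form: [x, y, z, ax, ay, az, grip, x, y, z, ax, ay, az, grip, ...]. A call has 1 to 20 rows; each row shifts and turns the commanded pose from where the row before left it, along the tool's axes as they then stand; what a row does not reach is not made up. A row lasts 1/8 s, in which the tool goes at most 62.5 mm and 10.7 degrees, less where a joint would pass 70% of its speed; a pose out of reach is approached as far as the arm can. A call with a number of a shift or a turn outside -1 to 1 is refused whole. A call with a gripper value outside its range is refused whole. The fingers move at their own pace and stop on an object; "newtons" is the grip in N (left out, the last holds). Time passes only in rows, so rows that do not move let the fingers close. It gives the time, the measured TCP pose, the force, the opening and the grip force at its end, in the units of the state.
- ctrl.get_obs(): the state, without advancing time (a new reading comes with each control period).
- eyes.get_image(name): name is "side" or "top" or "wrist"; returns a dict with "image" (420x560x3 uint8, red, green, blue), "z_map" (420x560 float32, m along the optical axis (not along the pixel's ray), 0 where there is no reading), "K" (3x3 intrinsics, pixels), "cam_to_world" (4x4, takes a point from camera to world coordinates). Camera axes: x right, y up, looking along -z (the intrinsics and any distortion apply to the point x, -y, -z); pixel columns grow to the right and rows downward; lengths in m; the calibration is good to about 2 mm. A picture is of the moment at which its call begins.
- job.finish_job(): hands the job in; it is judged then, once.
Trained networks look in the newest picture that a camera, given by its name, has taken for a name from the list of things; names that differ only in an ending like _2 or _b are one class to them, and where a whole thing is asked for, a point or a joint stands for the part that bears it (a point fixed in the world has none). Each returns a list of dicts, best first, with "p" (0 to 1); they miss things now and then, are a little off and sometimes report something else, mostly with a low value. They report only what shows in the picture. A call takes as long as a camera call. They do not tell look-alikes from the thing itself.
- nets.silhouettes(camera, name): "mask" (420x560 bool, what is visible of it) and "bbox" ([left, top, right, bottom] in pixels, round what is visible of it).
The state is a dict: "t": time; "q": joint angles; "dq": joint speeds; "effort": joint torques, N m; "tool_pos": TCP position; "tool_rot": TCP orientation; "contact_force": force on the tool from outside, world axes, zero at the start; "wrist_torque": the same for the moment, N m; "opening": finger opening in m; "grip_force": force on a finger pad.
Only numpy, scipy, OpenCV 4.12 (cv2) and the standard library are available. Lean on these libraries where they do the work, as an engineer would, in place of code of your own. Each camera call takes 0.05 s, during which the arm holds its last target. There are 200 camera calls.

## Task

Lift the yellow dust cover off the drying station and lay it flat, lengthwise and centred, on the black rubber mat. Then seat every small plaster mould flat and square in a pocket of the carriage, any mould in any pocket, while the carriage is still out. Only when all are loaded, wind the red hand crank clockwise, seen from above, turn after turn until the carriage is fully home at its stop before the blower; let go of everything and leave the other things on the bench where they are.

Things in the scene. Friction and masses are not known exactly. Their poses are not given: they have to be found in the camera images.
- cover: loose yellow dust cover: sheet 84 mm (x) by 260 mm (y), 6 mm thick, 0.22 kg; black bar handle on its middle, 16 mm (x) by 70 mm (y), from 6 to 34 mm above the underside; origin at the centre of the underside, z up. At first it bridges two steel cheeks (tops 50 mm above the bench, 16 mm wide, 122 mm either side of the middle pocket) over the carriage
- mat: fixed black rubber mat lying on the bench, 130 mm along x, 300 mm along y, 3 mm thick; origin at the centre of its underside, z up.
- pocket0 (a point): floor centre of the -y end (nearest the crank) pocket of the carriage (blue floor), 30 mm above the bench; moves with the carriage. x = the carriage's way to the blower, y = along the row, z up. Pocket 46 mm (x) by 64 mm (y), 12 mm deep, rim 42 mm above the bench: 2 mm clearance a side for a mould laid x to x, either way round
- pocket1 (a point): floor centre of the middle pocket of the carriage (blue floor), 30 mm above the bench; moves with the carriage. x = the carriage's way to the blower, y = along the row, z up. Pocket 46 mm (x) by 64 mm (y), 12 mm deep, rim 42 mm above the bench: 2 mm clearance a side for a mould laid x to x, either way round
- pocket2 (a point): floor centre of the +y end pocket of the carriage (blue floor), 30 mm above the bench; moves with the carriage. x = the carriage's way to the blower, y = along the row, z up. Pocket 46 mm (x) by 64 mm (y), 12 mm deep, rim 42 mm above the bench: 2 mm clearance a side for a mould laid x to x, either way round
- crank (a joint): angle of the hand crank (rad), growing clockwise seen from above; starts between 0 and 1.5. Geared to the carriage: 8.49 mm per rad along the pockets' +x; 14.14 (2.25 turns from 0) is the end stop before the blower. Needs about 0.06 N m; stays where it is left
- carriage (a joint): travel of the carriage (m), 0 = out, 0.120 = home at the end stop before the blower. It moves only with the crank.
- crank_axis (a point): point on the vertical axis of the crank, on the grey gearbox, 119 mm above the bench, at the height of the middle of the grip. Its axes are those of the fixed station (parallel to the pockets').
- crank_grip (a point): middle of the red upright grip of the crank, 55 mm from the axis, 119 mm above the bench. Flat-sided block fixed to the flat steel arm (does not spin): 30 mm along x (radial), 14 mm along y (its travel), from 93 to 135 mm above the bench. Axes turn with the crank, x from axis to grip, z up; at joint 0 it lies on the station's +x side of the axis
- mould0: small cream plaster mould, rigid, with a black band and a round filling hole on top: block 42 mm (x) by 60 mm (y), 40 mm tall (the hole's collar, 4 mm more, is seen only), about 0.13 kg; origin at the centre of its underside, z up. Stands on the bench at the start; may be absent (None)
- mould1: small cream plaster mould, rigid, with a black band and a round filling hole on top: block 42 mm (x) by 60 mm (y), 40 mm tall (the hole's collar, 4 mm more, is seen only), about 0.13 kg; origin at the centre of its underside, z up. Stands on the bench at the start; may be absent (None)
- mould2: small cream plaster mould, rigid, with a black band and a round filling hole on top: block 42 mm (x) by 60 mm (y), 40 mm tall (the hole's collar, 4 mm more, is seen only), about 0.13 kg; origin at the centre of its underside, z up. Stands on the bench at the start; may be absent (None)
- brush: long-handled brush lying on the bench, a bystander; origin at the middle of its underside.
- slip_cup: white ceramic cup, 72 mm across, 80 mm tall, a bystander; origin at the middle of its underside.
- spatula: spatula lying on the bench, a bystander; origin at the middle of its underside.
- jar: jar, 60 mm across, 85 mm tall, a bystander; origin at the middle of its underside.
- dish: shallow blue dish, 100 mm across, 35 mm tall, a bystander; origin at the middle of its underside.
- wood_rib: flat wooden potter's rib, 90 x 40 x 10 mm, a bystander; origin at the middle of its underside.
There are look-alikes about, which are no part of the job. Leave any purple look-alike of the mould1 alone.

How it is judged:
By the outcome, as a careful person would: the job done as asked, in the order asked, and still so for the second after the job is handed in, with the robot touching nothing.
Of mould0, mould1, mould2 only 2 to 3 are there at a start; the rules pass over those that are not, and their reading is None.
At some moment in a run one of mould0, mould1, mould2, cover may be knocked a few centimetres aside while the robot is not near it.
Once in a run the grip may slacken for a moment while it holds something.
It also fails if it takes over 210 s, if anything falls off the work surface, if the arm or the gripper's body presses on something with over 40 N, if the wrist force passes 120 N, or if a joint passes its speed limit or range.

## Working session

There is one attempt and no reset: what is moved stays moved. The work goes in short steps, Python scripts to look and compute and a tool call to move; the robot and the scene stay as the last step left them, time stands still between calls to the robot, and variables do not carry over. Pictures are saved under pics/ and viewed, at most 14 in all, crops included, and the job is handed in when it is done.

Besides the shell and the picture viewer there is one more tool, called after ">>>" by a JSON object that holds its "api" and its "payload". jog_arm: Moves the arm, as the interface text tells. Shift numbers are shares of 0.06 m and turn numbers shares of 0.1 rad, none past 1 either way. Its arguments: {"type":"object","properties":{"commands":{"type":"array","items":{"type":"number"}},"newtons":{"type":"number"}},"required":["commands"]}

```bash
mkdir -p pics && cat > h.py <<'E'
import numpy as np, cv2
from station import ctrl, eyes, job, nets
from scipy.spatial.transform import Rotation as R
def cloud(im):
    z=im["z_map"];K=im["K"];h,w=z.shape
    u,v=np.meshgrid(np.arange(w),np.arange(h))
    x=(u-K[0,2])/K[0,0]*z;y=(v-K[1,2])/K[1,1]*z
    P=np.stack([x,-y,-z,np.ones_like(z)],-1)@im["cam_to_world"].T
    P=P[...,:3];P[z<=0]=np.nan
    return P
def save(im,name,box=None,s=1):
    a=im["image"][...,::-1]
    if box: a=a[box[1]:box[3],box[0]:box[2]]
    cv2.imwrite("pics/"+name,cv2.resize(a,None,fx=s,fy=s,interpolation=cv2.INTER_CUBIC))
E
python3 - <<'E'
from h import *
o=ctrl.get_obs();print(o["tool_pos"],o["tool_rot"],ctrl.tcp_to_grasp)
for c in("top","side"):
    im=eyes.get_image(c);save(im,c+"0.png",s=1.4);np.savez(c+"0.npz",**im)
    P=cloud(im);print(c,im["K"],im["cam_to_world"][:3,3])
    for n in("cover","mat","mould0","crank","crank_grip","carriage","pocket1"):
        for d in nets.silhouettes(c,n):
            p=P[d["mask"]];print(n,round(d["p"],2),d["bbox"],d["mask"].sum(),np.nanmedian(p,0).round(3),np.nanmax(p[:,2]).round(3))
E
```

```text
[0.15245344 0.605479   0.23005898] [-0.38658993 -3.11720443  0.00315358] -0.0187
top [[399.43813481   0.         283.814636  ]
 [  0.         399.43813481 207.64027453]
 [  0.           0.           1.        ]] [0.31890013 0.02406396 1.32584848]
cover 0.84 [273.5, 165.1, 355.4, 191.7] 2067 [ 0.529 -0.072  0.056] 0.089
mat 0.87 [159.5, 130.7, 252.0, 177.1] 3332 [0.624 0.288 0.002] 0.011
mat 0.48 [378.5, 135.0, 389.8, 169.9] 200 [ 0.608 -0.285  0.094] 0.138
mould0 0.86 [348.8, 236.9, 362.2, 256.5] 297 [ 0.309 -0.199  0.04 ] 0.049
mould0 0.73 [378.6, 231.1, 402.4, 251.1] 304 [ 0.334 -0.323  0.039] 0.048
mould0 0.71 [377.6, 265.9, 398.4, 292.3] 311 [ 0.213 -0.315  0.04 ] 0.052
mould0 0.64 [221.2, 199.4, 239.5, 215.5] 234 [0.441 0.202 0.04 ] 0.053
mould0 0.62 [426.9, 236.1, 446.7, 251.1] 294 [ 0.329 -0.472  0.039] 0.049
mould0 0.58 [357.8, 202.3, 374.0, 220.4] 277 [ 0.425 -0.24   0.039] 0.05
crank 0.74 [378.2, 136.1, 390.8, 169.0] 194 [ 0.609 -0.285  0.094] 0.138
crank 0.5 [159.7, 132.2, 253.4, 174.8] 3412 [0.625 0.284 0.002] 0.011
crank_grip 0.5 [379.0, 139.6, 393.7, 169.3] 163 [ 0.611 
[... 820 characters left out ...]
 [0.436 0.193 0.031] 0.047
mould0 0.69 [347.2, 394.5, 385.0, 420.0] 639 [ 0.328 -0.473  0.04 ] 0.047
mould0 0.64 [265.9, 310.2, 296.0, 338.6] 649 [ 0.301 -0.213  0.038] 0.048
mould0 0.63 [307.2, 340.3, 335.1, 379.6] 735 [ 0.327 -0.339  0.039] 0.047
crank 0.69 [388.2, 257.9, 427.5, 285.0] 407 [ 0.618 -0.291  0.095] 0.14
crank_grip 0.62 [233.5, 199.4, 258.7, 225.8] 420 [0.436 0.194 0.032] 0.047
crank_grip 0.58 [393.8, 253.4, 425.1, 288.2] 400 [ 0.618 -0.291  0.095] 0.14
crank_grip 0.57 [285.4, 230.3, 344.9, 284.8] 693 [ 0.486 -0.08   0.034] 0.049
carriage 0.68 [285.4, 234.3, 344.8, 286.2] 659 [ 0.486 -0.076  0.034] 0.047
pocket1 0.94 [288.4, 235.8, 342.6, 287.3] 625 [ 0.486 -0.086  0.035] 0.05
```

View pics/top0.png

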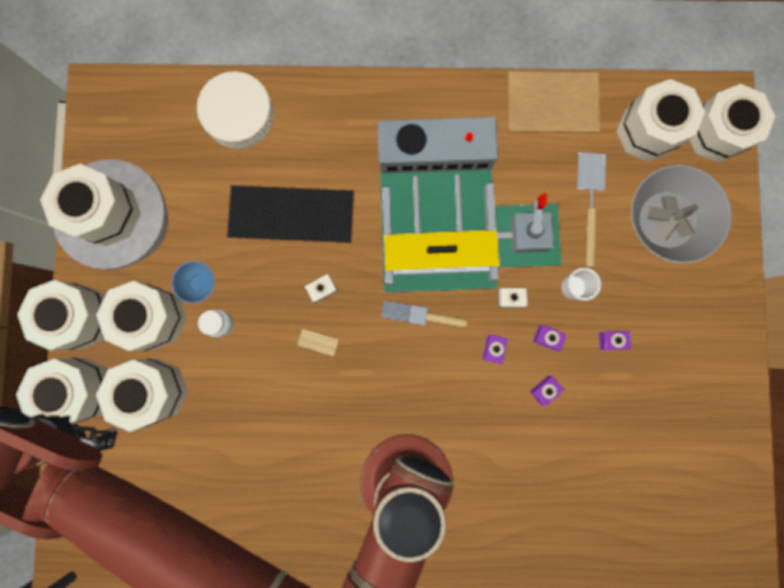

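View pics/side0.png

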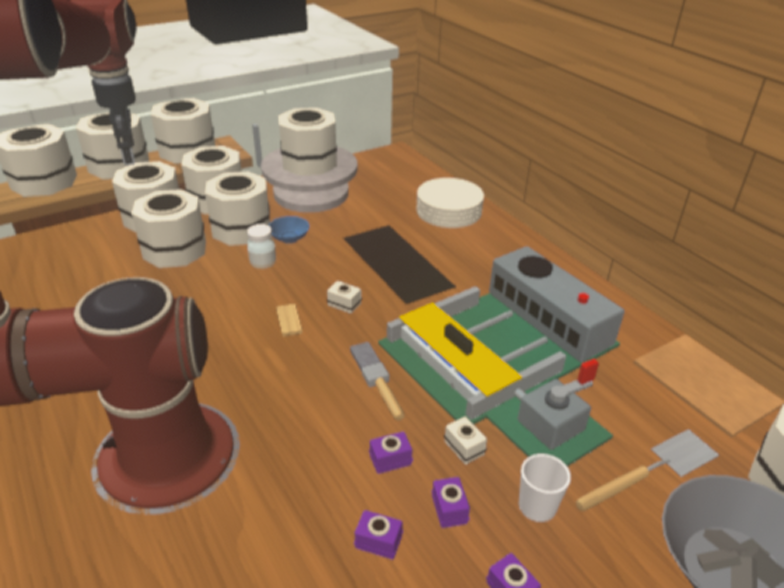

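The pictures show the yellow cover at top px (440,250), the black mat at (290,213), the crank with its red grip at (541,202), and the blower at the back.

Mould candidates in the 1.4x top view:
- Cream: (320,288) and (513,297).
- Purple: (496,349), (550,337), (615,340) and (547,390).
- The large cream vessels are far too big.

The two cream ones fit the description. I'll fit poses and confirm with a crop.

```bash
cat >> h.py <<'E'
def rect(p):
    c,s,a=cv2.minAreaRect(np.float32(p[:,:2]*1000))
    if s[0]>s[1]: s=s[::-1];a-=90      # a = angle of the short side
    a=(a+90)%180-90
    return np.round(np.array(c)/1000,4),np.round(s,1),round(a,1)
def fit(im,m,z0,z1):
    P=cloud(im);m=m&(P[...,2]>z0)&(P[...,2]<z1)
    n,l,st,_=cv2.connectedComponentsWithStats(m.astype(np.uint8))
    k=1+np.argmax(st[1:,4]);p=P[l==k];return rect(p),np.median(p[:,2]).round(4),len(p)
def near(P,x,y,r): return np.hypot(P[...,0]-x,P[...,1]-y)<r
E
python3 - <<'E'
from h import *
from types import SimpleNamespace
I={}
for c in("top","side"):
    im=dict(np.load(c+"0.npz"));I[c]=im;P=cloud(im);hsv=cv2.cvtColor(im["image"],cv2.COLOR_RGB2HSV)
    H,S,V=[hsv[...,i].astype(int) for i in range(3)]
    print(c);print("cover",fit(im,(H>20)&(H<35)&(S>200)&near(P,.53,-.08,.2),.045,.07))
    print("handle",fit(im,near(P,.53,-.08,.12),.078,.1))
    print("mat",fit(im,(V<60)&near(P,.62,.28,.22),-.01,.015))
    for x,y in((.441,.202),(.425,-.24)): print("mould",fit(im,near(P,x,y,.05),.034,.046))
    print("grip",fit(im,(S>180)&((H<8)|(H>172))&near(P,.62,-.28,.1),.09,.15))
    for y in(-.2,.05): print("cheek",fit(im,near(P,.53,y+.0,.08)&(S<60),.046,.053))
    print("box",fit(im,near(P,.55,-.27,.09)&(S<70),.06,.09))
    m=near(P,.55,-.27,.09)&(P[...,2]>.085);print("arm",fit(im,m&(S<70),.085,.14))
a=I["top"]["image"][...,::-1]
b=np.hstack([cv2.resize(a[185:230,205:260],(385,315),interpolation=2),cv2.resize(a[190:235,340:395],(385,315),interpolation=2)])
cv2.imwrite("pics/crop1.png",b)
E
```

```text
top
cover ((array([ 0.5319, -0.0746]), array([ 81.9, 256.9]), 3.0), np.float64(0.0554), 1825)
handle ((array([ 0.5299, -0.074 ]), array([15.6, 66.3]), 1.2), np.float64(0.0834), 103)
mat ((array([0.6242, 0.2852]), array([123.4, 292.4]), -1.8), np.float64(0.0021), 3050)
mould ((array([0.4427, 0.2043]), array([42.1, 59.4]), 29.0), np.float64(0.0403), 228)
mould ((array([ 0.426, -0.241]), array([39.4, 59.5]), 0.5), np.float64(0.0391), 225)
grip ((array([ 0.6317, -0.2887]), array([14. , 28.7]), 78.8), np.float64(0.1325), 52)
cheek ((array([ 0.5964, -0.1916]), array([13.8, 26.5]), -89.3), np.float64(0.0484), 37)
cheek ((array([0.5889, 0.0518]), array([13.1, 41.8]), -89.2), np.float64(0.0496), 52)
box ((array([ 0.5779, -0.2846]), array([85.7, 86.1]), 2.4), np.float64(0.0694), 605)
arm ((array([ 0.6002, -0.2884]), array([25.3, 70.3]), 81.0), np.float64(0.0922), 128)
side
cover ((array([ 0.5305, -0.0733]), array([ 85.1, 260.4]), 3.4), np.float64(0.0562), 1815)
handle ((array([ 0.5303, -0.0739]), array([17.7, 69.7]), 1.5), np.float64(0.083), 133)Traceback (most recent call last):
  File "<stdin>", line 9, in <module>
  File "h.py", line 23, in fit
    k=1+np.argmax(st[1:,4]);p=P[l==k];return rect(p),np.median(p[:,2]).round(4),len(p)
        ~~~~~~~~~^^^^^^^^^^
    return _wrapfunc(a, 'argmax', axis=axis, out=out, **kwds)
    return bound(*args, **kwds)
ValueError: attempt to get argmax of an empty sequence
```

```bash
cat >> h.py <<'E'
def plan(wps,grip,start=None):
    """wps: list of (x,y,z,closing-angle deg,[rows]); prints flat list of jog rows, returns final pose"""
    o=ctrl.get_obs()
    p,Rm=start if start else (np.array(o["tool_pos"]),R.from_rotvec(o["tool_rot"]).as_matrix())
    out=[]
    for w in wps:
        t=np.array(w[:3]);y=np.radians(w[3])
        ty=np.array([np.cos(y),np.sin(y),0])
        if ty@Rm[:,1]<0: ty=-ty
        tz=np.array([0,0,-1.]);Rt=np.stack([np.cross(ty,tz),ty,tz],1)
        d=R.from_matrix(Rm.T@Rt).as_rotvec()
        n=int(np.ceil(max(np.abs(t-p).max()*1.0/.058,np.linalg.norm(t-p)/.06,np.linalg.norm(d)/.1,1)))
        if len(w)>4:n=max(n,w[4])
        for i in range(n,0,-1):
            d=R.from_matrix(Rm.T@Rt).as_rotvec()/i/.1
            s=Rm.T@((t-p)/i)/.06
            row=np.round(np.r_[s,d],2 if i>1 else 3);row=np.clip(row,-1,1)
            p=p+Rm@row[:3]*.06;Rm=Rm@R.from_rotvec(row[3:]*.1).as_matrix()
            out+=[float(v)+0. for v in row]+[grip]
    print(len(out)//7,"rows",p.round(4))
    for i in range(0,len(out),140): print(",".join(f"{v:g}" for v in out[i:i+140]),"\n")
    return p,Rm
E
python3 - <<'E'
from h import *
I={}
for c in("top","side"):
    im=dict(np.load(c+"0.npz"));I[c]=im;P=cloud(im);hsv=cv2.cvtColor(im["image"],cv2.COLOR_RGB2HSV)
    H,S,V=[hsv[...,i].astype(int) for i in range(3)]
    if c=="side":
        print("mat",fit(im,(V<90)&near(P,.62,.28,.22),-.01,.015))
        for x,y in((.441,.202),(.425,-.24)): print("mould",fit(im,near(P,x,y,.05),.034,.046))
        print("grip",fit(im,(S>150)&((H<8)|(H>172))&near(P,.62,-.28,.1),.09,.15))
a=I["top"]["image"][...,::-1]
b=np.hstack([cv2.resize(a[185:230,205:260],(385,315),interpolation=2),cv2.resize(a[190:235,340:395],(385,315),interpolation=2)])
cv2.imwrite("pics/crop1.png",b)
plan([(.531,-.074,.22,2.5),(.531,-.074,.12,2.5)],85)
E
```

```text
mat ((array([0.6219, 0.2815]), array([127.4, 303.9]), -2.0), np.float64(0.0034), 1947)
mould ((array([0.4414, 0.2039]), array([44.8, 62.1]), 27.5), np.float64(0.0401), 200)
mould ((array([ 0.4266, -0.2417]), array([44.7, 62.3]), -2.1), np.float64(0.0403), 391)
grip ((array([ 0.6323, -0.291 ]), array([13.1, 33.5]), 80.1), np.float64(0.1213), 172)
15 rows [ 0.531 -0.074  0.12 ]
-0.68,-0.73,0.01,0,0,0.98,85,-0.75,-0.66,0.01,0,0,0.99,85,-0.81,-0.58,0.02,0,0,0.98,85,-0.87,-0.5,0.01,0,0,0.99,85,-0.91,-0.41,0.02,0,0,0.98,85,-0.95,-0.32,0.01,0,0,0.99,85,-0.97,-0.22,0.02,0,0,0.98,85,-0.99,-0.12,0.01,0,0,0.99,85,-1,-0.03,0.02,0,0,0.98,85,-0.99,0.07,0.01,0,0,0.99,85,-0.98,0.17,0.02,0,0,0.98,85,-0.96,0.26,0.01,0,0,0.99,85,-0.932,0.36,0.019,0,0,0.984,85,0,0,0.83,0,0,0,85,0,0,0.836,0,0,0,85
```

View pics/crop1.png

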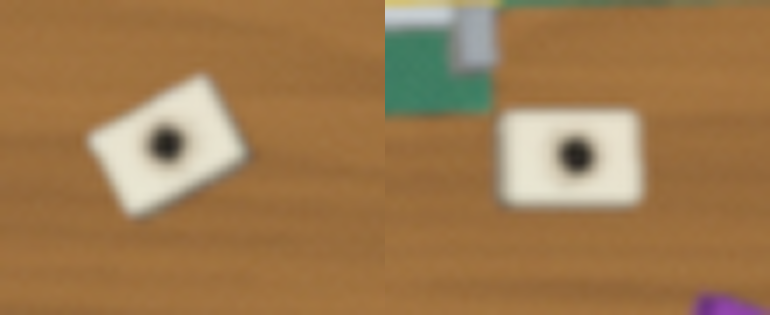

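The crop shows both cream moulds with a dark filling hole, at top-view px (229,206) and (367,212). The purple look-alike is only at the corner. Moving now.

>>> {"api": "jog_arm", "payload": {"commands": [-0.68,-0.73,0.01,0,0,0.98,85,-0.75,-0.66,0.01,0,0,0.99,85,-0.81,-0.58,0.02,0,0,0.98,85,-0.87,-0.5,0.01,0,0,0.99,85,-0.91,-0.41,0.02,0,0,0.98,85,-0.95,-0.32,0.01,0,0,0.99,85,-0.97,-0.22,0.02,0,0,0.98,85,-0.99,-0.12,0.01,0,0,0.99,85,-1,-0.03,0.02,0,0,0.98,85,-0.99,0.07,0.01,0,0,0.99,85,-0.98,0.17,0.02,0,0,0.98,85,-0.96,0.26,0.01,0,0,0.99,85,-0.932,0.36,0.019,0,0,0.984,85,0,0,0.83,0,0,0,85,0,0,0.836,0,0,0,85], "newtons": 60}}

```text
t: 2.68
tool_pos: [0.532, -0.0752, 0.1197]
tool_rot: [2.173, 2.266, 0.002]
contact_force: [0.1, -0.4, -0.6]
opening: 0.0848
grip_force: 0.0
```

```bash
python3 - <<'E'
from h import *
o=ctrl.get_obs();print(o["tool_pos"],o["t"],o["opening"],o["contact_force"])
im=eyes.get_image("top");P=cloud(im);hsv=cv2.cvtColor(im["image"],cv2.COLOR_RGB2HSV);H,S,V=cv2.split(hsv)
print("cover",fit(im,(H>20)&(H<35)&(S>200)&near(P,.53,-.08,.2),.045,.07))
plan([(.531,-.074,.0605,2.5)],85)
E
```

```text
[ 0.53196557 -0.07523112  0.1197009 ] 2.675 0.08483229177456351 [ 0.10298496 -0.35609543 -0.59504284]
cover ((array([0.5268, 0.017 ]), array([72.8, 78.9]), -85.2), np.float64(0.0552), 450)
1 rows [ 0.531  -0.074   0.0605]
-0.017,0.085,0.842,-0.112,-0.038,-0.013,85
```

>>> {"api": "jog_arm", "payload": {"commands": [-0.017,0.085,0.842,-0.112,-0.038,-0.013,85,0,0,0,0,0,0,85,0,0,0,0,0,0,0,0,0,0,0,0,0,0,0,0,0,0,0,0,0,0,0,0,0,0,0,0,0,0,0,0,0,0,0], "newtons": 60}}

```text
t: 3.6
tool_pos: [0.5368, -0.075, 0.0709]
tool_rot: [2.163, 2.262, 0.009]
contact_force: [-1.9, 1.0, 7.0]
opening: 0.0146
grip_force: 62.9
```

```bash
python3 - <<'E'
from h import *
for i in range(3):
    o=ctrl.get_obs();print(np.r_[o["t"],o["tool_pos"],o["tool_rot"]].round(4),o["contact_force"],o["wrist_torque"])
    if i==1: eyes.get_image("wrist")
E
```

```text
[ 3.6     0.5368 -0.075   0.0709  2.1627  2.2622  0.0094] [-1.85507327  0.99184968  6.98730091] [-0.04211551  0.37618948  0.07688556]
[ 3.6     0.5368 -0.075   0.0709  2.1627  2.2622  0.0094] [-1.85507327  0.99184968  6.98730091] [-0.04211551  0.37618948  0.07688556]
[ 3.65    0.5368 -0.075   0.0709  2.1627  2.2623  0.0093] [-2.31565318 -0.7870936   6.58606249] [-0.03117038  0.38218927  0.04411392]
```

```bash
python3 - <<'E'
from h import *
plan([(.5368,-.074,.0605,2.5)],40)
E
```

```text
1 rows [ 0.5368 -0.074   0.0605]
0.018,-0.002,0.173,0.125,0.044,0.014,40
```

>>> {"api": "jog_arm", "payload": {"commands": [0,0,0,0,0,0,40,0,0,0,0,0,0,40,0.018,-0.002,0.173,0.125,0.044,0.014,40,0,0,0,0,0,0,40,0,0,0,0,0,0,0,0,0,0,0,0,0,0,0,0,0,0,0,0,0,0,0,0,0,0,0,0], "newtons": 80}}

```text
t: 4.65
tool_pos: [0.5362, -0.0738, 0.0592]
tool_rot: [-2.172, -2.268, 0.001]
contact_force: [0.5, -0.2, -0.2]
opening: 0.0144
grip_force: 80.5
```

```bash
python3 - <<'E'
from h import *
for c in("top","side"):
    im=eyes.get_image(c);P=cloud(im);H,S,V=cv2.split(cv2.cvtColor(im["image"],cv2.COLOR_RGB2HSV))
    m=(H>20)&(H<35)&(S>200)&near(P,.53,-.08,.2)&(P[...,2]>.045)&(P[...,2]<.07)
    print(rect(P[m]))
o=ctrl.get_obs();print(o["tool_pos"],o["opening"])
p=plan([(*(o["tool_pos"]+[0,0,.06]),2.5),(.59,.1,.14,0),(.6245,.284,.12,-1.9)],0)
plan([(.6245,.284,.06,-1.9)],0,p)
E
```

```text
(array([ 0.5366, -0.0742]), array([ 81.9, 257.6]), 1.9)
(array([ 0.5354, -0.0716]), array([ 84.5, 264.3]), 2.9)
[ 0.53616302 -0.07377834  0.05916136] 0.014255455858081708
10 rows [0.6245 0.284  0.12  ]
0,0,-0.5,-0.01,0,0,0,0.001,-0.001,-0.5,-0.001,-0.005,-0.002,0,0.71,0.26,-0.09,0,0,0.11,0,0.72,0.25,-0.09,0,0,0.11,0,0.72,0.24,-0.08,0,0,0.11,0,0.72,0.226,-0.087,0,0,0.107,0,0.77,0.14,0.08,0,0,0.08,0,0.77,0.14,0.08,0,0,0.08,0,0.77,0.13,0.09,0,0,0.09,0,0.763,0.127,0.083,0,0,0.081,0 

2 rows [0.6245 0.284  0.06  ]
0,0,0.5,0,0,0,0,0,0,0.5,0,0,0,0
```

>>> {"api": "jog_arm", "payload": {"commands": [0,0,-0.5,-0.01,0,0,0,0,0,-0.5,0,0,0,0,0.71,0.26,-0.09,0,0,0.11,0,0.72,0.25,-0.09,0,0,0.11,0,0.72,0.24,-0.08,0,0,0.11,0,0.72,0.226,-0.087,0,0,0.107,0,0.77,0.14,0.08,0,0,0.08,0,0.77,0.14,0.08,0,0,0.08,0,0.77,0.13,0.09,0,0,0.09,0,0.763,0.127,0.083,0,0,0.081,0,0,0,0,0,0,0,0,0,0,0,0,0,0,0,0,0,0,0,0,0,0]}}

```text
t: 6.38
tool_pos: [0.6245, 0.2828, 0.12]
tool_rot: [-2.259, -2.182, 0.001]
contact_force: [-0.3, 0.2, -2.1]
opening: 0.0148
grip_force: 80.2
```

```bash
python3 - <<'E'
from h import *
o=ctrl.get_obs();print(o["tool_pos"],o["tool_rot"],o["opening"])
for c in("top","side"):
    im=eyes.get_image(c);P=cloud(im);H,S,V=cv2.split(cv2.cvtColor(im["image"],cv2.COLOR_RGB2HSV))
    m=(H>20)&(H<35)&(S>200)&near(P,.62,.28,.2)&(P[...,2]>.03)
    print(c,rect(P[m]),np.percentile(P[m][:,2],[5,50,95]))
    if c=="top":
        save(im,"top1.png",s=1.4);np.savez("top1.npz",**im)
    m=near(P,.53,-.08,.2);q=P[(H>95)&(H<130)&(S>120)&m];print("blue",len(q),np.nanmedian(q,0))
    for d in nets.silhouettes(c,"mould0"):
        a=d["mask"];print(np.nanmedian(P[a],0).round(3),np.median(im["image"][a],0))
plan([(.624,.284,.012,-1.9)],0)
E
```

```text
[0.62446791 0.28277863 0.1199902 ] [-2.25896092e+00 -2.18235951e+00  5.82338229e-04] 0.014829449062529613
top (array([0.5948, 0.2709]), array([144.9, 233.6]), -1.8) [0.11197417 0.11612901 0.13165766]
blue 631 [ 0.5148362  -0.07343967  0.03012339]
[ 0.333 -0.323  0.04 ] [151.   79.5 171. ]
[ 0.213 -0.316  0.039] [152.  82. 165.]
[ 0.426 -0.238  0.04 ] [222. 214. 193.]
[ 0.307 -0.197  0.039] [154.  86. 172.]
[0.443 0.199 0.04 ] [222. 215. 193.]
[ 0.329 -0.472  0.039] [150.   83.  165.5]
side (array([0.6224, 0.2831]), array([ 87.4, 260.7]), -2.1) [0.11396797 0.1173605  0.12019308]
blue 493 [ 0.51837581 -0.07546351  0.03091789]
[ 0.419 -0.249  0.038] [176. 163. 143.]
[ 0.327 -0.472  0.04 ] [135.  72. 155.]
[ 0.208 -0.326  0.039] [134.   66.5 134. ]
[0.436 0.193 0.033] [178. 164. 142.]
[ 0.328 -0.338  0.039] [132.  68. 135.]
2 rows [0.624 0.284 0.012]
0.01,-0.01,0.9,0,0,-0.01,0,0.003,-0.002,0.906,-0.001,-0.006,-0.002,0
```

View pics/top1.png

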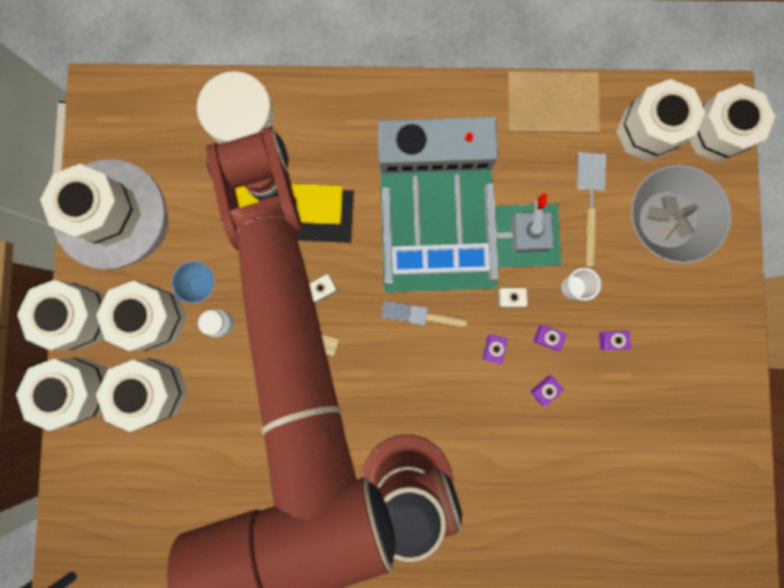

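Top view: the cover is held over the mat at (290,205). The carriage is free with three empty pockets at (410,259), (440,259) and (471,258), and there are exactly two cream moulds. Now lowering the cover.

>>> {"api": "jog_arm", "payload": {"commands": [0.01,0,0.8,0,0,0,0,0.01,0,0.6,0,0,-0.02,0,0,0,0.2,0,0,0,0,0,0,0.17,0,0,0,0,0,0,0,0,0,0,0,0,0,0,0,0,0,0]}}

```text
t: 7.32
tool_pos: [0.6258, 0.2856, 0.0158]
tool_rot: [2.255, 2.186, 0.004]
contact_force: [0.6, -0.2, -2.1]
opening: 0.0144
grip_force: 80.2
```

>>> {"api": "jog_arm", "payload": {"commands": [0,-0.025,0.06,0,0,0,0,0,0,0,0,0,0,0,0,0,0,0,0,0,0]}}

```text
t: 7.7
tool_pos: [0.6245, 0.2857, 0.0122]
tool_rot: [2.255, 2.186, 0.005]
contact_force: [1.3, 1.0, 4.6]
opening: 0.0144
grip_force: 81.3
```

```bash
python3 - <<'E'
from h import *
o=ctrl.get_obs();x,y,z=o["tool_pos"]
plan([(x,y,.18,-1.9),(.435,.2,.24,28)],60)
E
```

```text
9 rows [0.435 0.2   0.24 ]
0,0,-0.93,0.01,-0.01,0.01,60,0,0,-0.93,0.01,0,0,60,0.003,0.005,-0.937,0.008,-0.007,0.009,60,-0.26,-0.52,-0.17,0,0,-0.87,60,-0.21,-0.54,-0.17,0,0,-0.87,60,-0.16,-0.55,-0.16,0,0,-0.87,60,-0.11,-0.57,-0.17,0,0,-0.87,60,-0.06,-0.57,-0.16,0,0,-0.87,60,-0.017,-0.579,-0.17,0,0,-0.868,60
```

>>> {"api": "jog_arm", "payload": {"commands": [0,0,0,0,0,0,60,0,0,0,0,0,0,60,0,0,0,0,0,0,60,0,0,-0.93,0,0,0,60,0,0,-0.93,0,0,0,60,0,0,-0.937,0,0,0,60,-0.26,-0.52,-0.17,0,0,-0.87,75,-0.21,-0.54,-0.17,0,0,-0.87,75,-0.16,-0.55,-0.16,0,0,-0.87,75,-0.11,-0.57,-0.17,0,0,-0.87,75,-0.06,-0.57,-0.16,0,0,-0.87,75,-0.017,-0.579,-0.17,0,0,-0.868,75,0,0,0,0,0,0,75,0,0,0,0,0,0,75,0,0,0,0,0,0,75]}}

```text
t: 9.57
tool_pos: [0.4341, 0.1992, 0.2376]
tool_rot: [-1.615, -2.693, 0.001]
contact_force: [0.0, -0.1, 0.2]
opening: 0.0748
grip_force: 0.0
```

```bash
python3 - <<'E'
from h import *
o=ctrl.get_obs();print(o["tool_pos"])
for c in("top","side","wrist"):
    im=eyes.get_image(c);P=cloud(im);H,S,V=cv2.split(cv2.cvtColor(im["image"],cv2.COLOR_RGB2HSV))
    save(im,c+"2.png");np.savez(c+"2.npz",**im)
    try:
        m=(H>20)&(H<35)&(S>200)&near(P,.62,.28,.2)&(P[...,2]<.03)
        print(c,rect(P[m]),np.percentile(P[m][:,2],[5,50,95]))
        print("mat",fit(im,(V<60+30*(c=="side"))&near(P,.62,.28,.22),-.01,.015))
    except Exception as e:print(e)
    try:print("mould",fit(im,near(P,.441,.204,.05),.034,.046))
    except Exception as e:print(e)
    B=(H>95)&(H<130)&(S>120)&near(P,.515,-.075,.2)
    n,l,st,cn=cv2.connectedComponentsWithStats(B.astype(np.uint8))
    for k in range(1,n):
        if st[k,4]>60:print("blue",rect(P[l==k]),st[k,4],np.median(P[l==k][:,2]))
E
```

```text
[0.43411502 0.1991697  0.23757074]
top (array([0.6253, 0.2864]), array([ 90.8, 264.8]), -1.6) [0.00265276 0.0079983  0.01292135]
mat ((array([0.6232, 0.2854]), array([125.1, 292. ]), -2.2), np.float64(0.0022), 702)
mould ((array([0.4549, 0.1824]), array([14.2, 41.4]), -71.3), np.float64(0.0387), 46)
blue (array([ 0.5124, -0.0029]), array([40.4, 55.8]), 1.1) 213 0.030096772113157977
blue (array([ 0.5153, -0.0749]), array([37.7, 56. ]), 0.9) 211 0.029676288300589437
blue (array([ 0.5178, -0.1468]), array([40.4, 56.8]), 1.5) 213 0.029713722981372426
side (array([0.6242, 0.2876]), array([ 90.5, 267. ]), -3.3) [0.00540389 0.00933751 0.01282808]
mat ((array([0.6226, 0.2823]), array([126.1, 294.4]), -2.0), np.float64(0.0035), 546)
mould ((array([0.4416, 0.205 ]), array([47.9, 62.6]), 29.4), np.float64(0.0403), 206)
blue (array([0.5161, 0.0052]), array([36., 51.]), -1.6) 140 0.03078751105924704
blue (array([ 0.5182, -0.0657]), array([34.6, 51.9]), 1.8) 163 0.031135120932975546
blue (array([ 0.5215, -0.1383]), array([36., 54.]), 2.8) 189 0.030867264898465252
wrist (array([0.6268, 0.2878]), array([ 90.6, 265.1]), -1.6) [0.00719563 0.00894301 0.01030556]
mat ((array([0.6247, 0.2878]), array([129.1, 297.7]), -1.7), np.float64(0.003), 9552)
mould ((array([0.4429, 0.206 ]), array([42.1, 60.6]), 29.2), np.float64(0.0402), 2640)
blue (array([ 0.5133, -0.0038]), array([42.7, 54.2]), 3.5) 1319 0.030823998654508467
blue (array([ 0.5168, -0.0772]), array([42. , 52.6]), 3.1) 574 0.030855714423390718
```

View pics/wrist2.png

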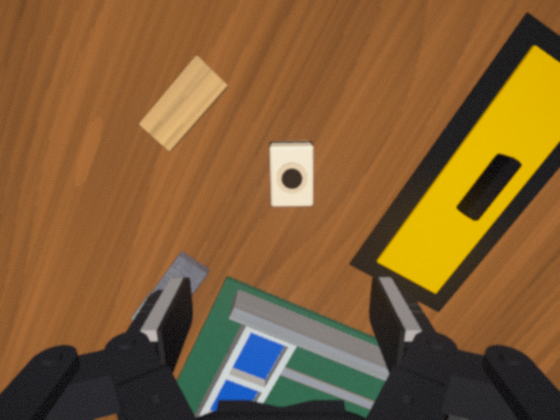

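The wrist view shows the cover lying flat and centred on the mat. Mould A is at (292,178), upright and clear. Grasping it next.

```bash
python3 - <<'E'
from h import *
p=plan([(.4428,.2055,.08,29)],75)
plan([(.4428,.2055,.014,29,3)],75,p)
E
```

```text
3 rows [0.4428 0.2055 0.08  ]
0.01,0.06,0.88,0,0,-0.05,75,0.01,0.06,0.87,-0.01,0,-0.05,75,0.002,0.061,0.877,-0.001,-0.009,-0.057,75 

3 rows [0.4428 0.2055 0.014 ]
0,0,0.37,0,0,0,75,0,0,0.36,0,0,0,75,-0.001,0,0.37,0,0,0,75
```

>>> {"api": "jog_arm", "payload": {"commands": [0.01,0.06,0.88,0,0,-0.05,75,0.01,0.06,0.87,-0.01,0,-0.05,75,0,0.061,0.877,0,0,-0.057,75,0,0,0.37,0,0,0,75,0,0,0.36,0,0,0,75,0,0,0.37,0,0,0,75,0,0,0,0,0,0,75,0,0,0,0,0,0,0,0,0,0,0,0,0,0,0,0,0,0,0,0,0,0,0,0,0,0,0,0,0], "newtons": 60}}

```text
$.commands: bad value
```

```bash
python3 - <<'E'
from h import *
o=ctrl.get_obs();x,y,z=o["tool_pos"];print(o["tool_pos"],o["tool_rot"])
p=plan([(x,y,.08,29),(.5125,-.003,.11,2.2)],0)
E
```

```text
[0.43403701 0.19912872 0.23762343] [-1.61499886e+00 -2.69308716e+00  7.88451732e-04]
8 rows [ 0.5125 -0.003   0.11  ]
0,0,0.88,0,0,-0.05,0,0,0,0.87,-0.01,0,-0.05,0,-0.002,0.002,0.877,-0.001,-0.009,-0.057,0,-0.72,-0.1,-0.1,0,0,0.94,0,-0.72,-0.03,-0.1,0,0,0.93,0,-0.72,0.04,-0.1,0,0,0.94,0,-0.72,0.1,-0.1,0,0,0.93,0,-0.697,0.173,-0.1,0,0,0.937,0
```

>>> {"api": "jog_arm", "payload": {"commands": [0.01,0.06,0.88,0,0,-0.05,75,0.01,0.06,0.87,-0.01,0,-0.05,75,0,0.06,0.88,0,0,-0.06,75,0,0,0.37,0,0,0,75,0,0,0.36,0,0,0,75,0,0,0.37,0,0,0,75,0,0,0,0,0,0,75,0,0,0,0,0,0,0,0,0,0,0,0,0,0,0,0,0,0,0,0,0,0,0,0,0,0,0,0], "newtons": 60}}

```text
t: 11.1
tool_pos: [0.444, 0.2058, 0.0159]
tool_rot: [1.593, 2.706, 0.005]
contact_force: [0.7, -0.3, 6.0]
opening: 0.0407
grip_force: 62.8
```

```bash
python3 - <<'E'
from h import *
o=ctrl.get_obs();x,y,z=o["tool_pos"];print(o["tool_pos"],o["tool_rot"])
p=plan([(x,y,.08,29),(.5125,-.003,.11,2.2)],0)
E
```

```text
[0.44404162 0.20579191 0.01586831] [1.5930472  2.70555357 0.00511062]
7 rows [ 0.5125 -0.003   0.11  ]
0,0,-0.53,0.02,0,0,0,0,0.003,-0.539,0.018,0,0.004,0,-0.72,-0.14,-0.1,0,0,0.94,0,-0.73,-0.07,-0.1,0,0,0.93,0,-0.73,0,-0.1,0,0,0.94,0,-0.73,0.07,-0.1,0,0,0.93,0,-0.72,0.132,-0.1,-0.001,0,0.937,0
```

>>> {"api": "jog_arm", "payload": {"commands": [0,0,-0.53,0,0,0,0,0,0,-0.54,0,0,0,0,-0.72,-0.14,-0.1,0,0,0.94,0,-0.73,-0.07,-0.1,0,0,0.93,0,-0.73,0,-0.1,0,0,0.94,0,-0.73,0.07,-0.1,0,0,0.93,0,-0.72,0.13,-0.1,0,0,0.94,0,0,0,0,0,0,0,0,0,0,0,0,0,0,0,0,0,0,0,0,0,0]}}

```text
t: 12.35
tool_pos: [0.5103, -0.0024, 0.1076]
tool_rot: [-2.175, -2.264, -0.001]
contact_force: [0.7, -0.2, -1.9]
opening: 0.0407
grip_force: 66.9
```

```bash
python3 - <<'E'
from h import *
o=ctrl.get_obs();print(o["tool_pos"],o["tool_rot"],o["opening"])
for c in("top","side","wrist"):
    im=eyes.get_image(c);P=cloud(im);H,S,V=cv2.split(cv2.cvtColor(im["image"],cv2.COLOR_RGB2HSV))
    save(im,c+"3.png");np.savez(c+"3.npz",**im)
    B=(H>95)&(H<130)&(S>120)&near(P,.515,-.075,.2)
    n,l,st,cn=cv2.connectedComponentsWithStats(B.astype(np.uint8))
    for k in range(1,n):
        if st[k,4]>60:print(c,"blue",rect(P[l==k]),st[k,4],np.median(P[l==k][:,2]))
    try:print("rim",fit(im,near(P,.515,-.075,.2)&(S<40)&(V>120),.038,.045))
    except Exception as e:print(e)
    try:print("mould",fit(im,(V>130)&near(P,.512,-.003,.05),.12,.2))
    except Exception as e:print(e)
E
```

```text
[ 0.51029069 -0.0024327   0.10763898] [-2.17529260e+00 -2.26438333e+00 -7.92223785e-04] 0.040680090724821316
top blue (array([ 0.5189, -0.1469]), array([38.4, 56.4]), 0.5) 212 0.02969448384973039
rim ((array([ 0.5174, -0.1342]), array([ 62.6, 105.1]), 1.0), np.float64(0.0411), 159)
mould ((array([0.4908, 0.0191]), array([ 9.7, 19.5]), -31.5), np.float64(0.1291), 17)
side blue (array([0.5156, 0.0045]), array([31.7, 49.8]), 2.9) 140 0.030826587266978234
side blue (array([ 0.5179, -0.0667]), array([34.7, 53.7]), -3.2) 161 0.030390078748319005
side blue (array([ 0.5217, -0.1402]), array([35. , 51.2]), 0.6) 188 0.03099116865440049
rim ((array([ 0.5121, -0.063 ]), array([ 84.7, 239.5]), 7.9), np.float64(0.0416), 625)
mould ((array([ 0.5099, -0.0069]), array([48.9, 58.2]), 10.0), np.float64(0.1318), 212)
wrist blue (array([0.5103, 0.0182]), array([22.4, 44.8]), -87.2) 2407 0.030528022662847876
wrist blue (array([ 0.5135, -0.0718]), array([ 44.8, 164.6]), 3.5) 1651 0.030739789871725376
rim ((array([0.5102, 0.0234]), array([34.7, 62.1]), -87.4), np.float64(0.0419), 2594)
mould ((array([ 0.5108, -0.0012]), array([53.6, 61.1]), 2.0), np.float64(0.132), 14476)
```

View pics/wrist3.png

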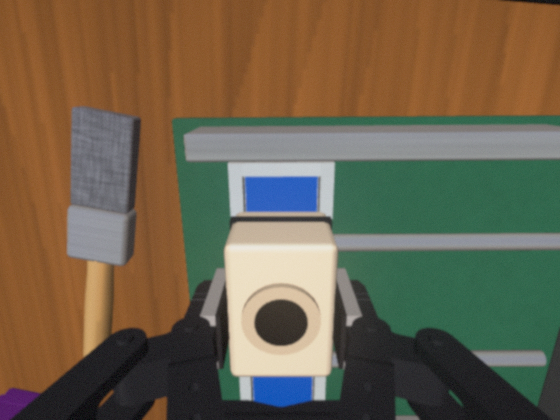

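```bash
python3 - <<'E'
from h import *
im=dict(np.load("wrist3.npz"));P=cloud(im);H,S,V=cv2.split(cv2.cvtColor(im["image"],cv2.COLOR_RGB2HSV))
cream=(S>25)&(S<110)&(V>140)&(P[...,2]>.1285)&(P[...,2]<.1345)
for r in(240,250,258,310,340,365):
    c=np.where(cream[r])[0];c=c[(c>180)&(c<380)]
    if len(c):print(r,c.min(),c.max(),P[r,c.min()],P[r,c.max()])
for c in(240,255,310,322):
    r=np.where(cream[:,c])[0];print("col",c,r.min(),r.max(),P[r.min(),c],P[r.max(),c])
B=(H>95)&(H<130)&(S>120)
for r in(185,195,205,385,395):
    c=np.where(B[r])[0];print("floor",r,c.min(),c.max(),P[r,c.min()],P[r,c.max()])
r=np.where(B[:,280])[0];print("floor col",r.min(),P[r.min(),280])
rim=(P[...,2]>.039)&(P[...,2]<.045)
for r in(170,190,200,):
    c=np.where(rim[r])[0];c=c[(c>200)&(c<360)];print("rim",r,c.min(),c.max(),P[r,c.min()],P[r,c.max()])
    d=c[np.where(np.diff(c)>5)[0]];print(P[r,d])
    
r=np.where(rim[:,280])[0];r=r[(r>160)&(r<212)];print("rim col",r.min(),r.max(),P[r.min(),280],P[r.max(),280])
E
```

```text
250 224 337 [0.48925733 0.0247706  0.12980055] [0.53037353 0.026443   0.12980036]
258 224 336 [0.48904717 0.02095095 0.12860816] [0.53017663 0.02353198 0.13045029]
310 228 333 [4.90713740e-01 6.87941423e-05 1.30849298e-01] [0.5310837  0.00119332 0.13009099]
340 229 332 [ 0.49096255 -0.01414572  0.13036   ] [ 0.53170096 -0.0119257   0.13107743]
365 230 331 [ 0.49125952 -0.02675061  0.12997817] [ 0.53274376 -0.02578278  0.12918337]
col 240 242 375 [0.49495542 0.02771649 0.12875734] [ 0.4955412  -0.03014245  0.13163282]
col 255 242 376 [0.50045269 0.02820733 0.12936425] [ 0.50166414 -0.03050154  0.13153088]
col 310 241 375 [0.52038682 0.02928588 0.12907304] [ 0.52401068 -0.02840904  0.13225297]
col 322 241 375 [0.52480357 0.02927543 0.12863781] [ 0.52905682 -0.02911569  0.13128157]
floor 185 245 316 [0.48771016 0.02273405 0.02978044] [0.53218979 0.02441894 0.02929371]
floor 195 246 316 [0.48844258 0.01637488 0.03024451] [0.53264747 0.01793474 0.02942112]
floor 205 246 316 [0.48850258 0.00971524 0.03015452] [0.53297758 0.01171025 0.03071977]
floor 385 110 311 [0.46581949 0.00597688 0.17493453] [ 0.53963431 -0.13277206  0.03046143]
floor 395 254 311 [ 0.49627794 -0.14439213  0.03036312] [ 0.54014837 -0.14150122  0.031453  ]
floor col 177 [0.50940221 0.02874465 0.02974355]
rim 170 228 333 [0.4787665  0.03456471 0.04168854] [0.54018993 0.03691518 0.04098646]
[]
rim 190 229 333 [0.47926686 0.02241055 0.04150435] [0.54103795 0.02515343 0.04231109]
[[0.48701292 0.02275287 0.04159962]]
rim 200 230 332 [0.47989335 0.01633096 0.04192779] [0.54113307 0.01865397 0.04136893]
[[0.48748014 0.01597056 0.03975819]]
rim col 162 175 [0.5089474  0.04027867 0.04045157] [0.50924069 0.03307541 0.0427839 ]
```

```bash
cat >> h.py <<'E'
def ray(im,u,v,z):
    """intersection of pixel rays with the plane at height z"""
    K=im["K"];T=im["cam_to_world"];d=np.array([(u-K[0,2])/K[0,0],-(v-K[1,2])/K[1,1],-1])
    d=T[:3,:3]@d;return (T[:3,3]+d*(z-T[2,3])/d[2])[:2].round(4)
E
python3 - <<'E'
from h import *
plan([(.5107,-.0024,.064,2.2)],0)
for f in("wrist2","wrist3"):
    im=dict(np.load(f+".npz"));print(f,im["cam_to_world"][:3,3])
im=dict(np.load("wrist2.npz"));save(im,"w2crop.png",(180,270,320,420),4)
im=dict(np.load("wrist3.npz"))
for c in(265,280,295):
    print(c,im["image"][158:182,c].tolist())
print([ray(im,280,v,.042) for v in(161.5,175.5)],[ray(im,280,v,.03) for v in(176.5,)])
E
```

```text
1 rows [ 0.5107 -0.0024  0.064 ]
0.003,0,0.734,0.001,-0.012,0.017,0 

wrist2 [0.39535759 0.27388679 0.38015298]
wrist3 [0.5074847  0.08183481 0.25054078]
265 [[148, 149, 151], [136, 139, 138], [126, 125, 124], [135, 131, 130], [160, 159, 160], [185, 188, 190], [195, 197, 202], [197, 205, 207], [197, 202, 205], [198, 201, 205], [197, 202, 206], [197, 202, 206], [196, 202, 206], [196, 203, 206], [197, 202, 207], [194, 203, 206], [193, 199, 205], [179, 188, 201], [142, 160, 198], [93, 126, 195], [58, 105, 193], [49, 97, 191], [44, 95, 191], [45, 96, 191]]
280 [[150, 149, 152], [138, 136, 138], [124, 124, 123], [134, 128, 131], [161, 158, 158], [183, 185, 186], [194, 199, 202], [198, 200, 205], [199, 204, 207], [197, 201, 206], [197, 203, 207], [195, 201, 205], [199, 201, 205], [197, 201, 205], [198, 204, 205], [197, 202, 204], [196, 201, 206], [180, 189, 203], [142, 159, 196], [93, 123, 192], [56, 101, 191], [47, 98, 192], [47, 96, 191], [41, 95, 190]]
295 [[144, 146, 148], [131, 131, 131], [124, 121, 120], [133, 130, 130], [164, 164, 164], [186, 190, 191], [196, 201, 202], [197, 204, 207], [198, 203, 205], [199, 202, 207], [197, 202, 205], [199, 206, 207], [197, 203, 206], [197, 202, 206], [199, 206, 208], [199, 206, 209], [194, 200, 206], [180, 190, 206], [134, 155, 200], [78, 115, 193], [47, 98, 190], [45, 95, 189], [41, 94, 188], [45, 97, 192]]
[array([0.5089, 0.0409]), array([0.5093, 0.0326])] [array([0.5094, 0.0291])]
```

View pics/w2crop.png

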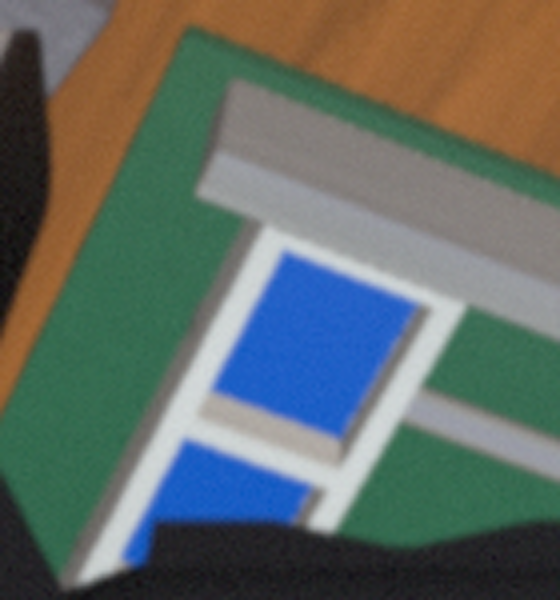

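The crop (wrist2) shows pocket2's blue floor with its -y inner wall face visible. In wrist3 the camera sits past the +y wall, so the blue boundary there is the rim's inner edge. I'll compare by rays.

```bash
python3 - <<'E'
from h import *
im=dict(np.load("wrist3.npz"));P=cloud(im);z=.1317
g=cv2.cvtColor(im["image"],cv2.COLOR_RGB2GRAY).astype(int)
print(g[232:248,255].tolist(),g[232:248,310].tolist());print(g[368:384,255].tolist(),g[368:384,310].tolist())
for v in(241,):print(ray(im,280,v-.5,z))
for v in(375.5,376.5):print(ray(im,280,v,z))
print(ray(im,228,310,z),ray(im,333,310,z))
for v in(185,205): print(ray(im,245,v,.042),ray(im,317,v,.042),ray(im,228.5,v,.042),ray(im,333.5,v,.042))
E
```

```text
[183, 180, 183, 183, 181, 180, 182, 182, 184, 185, 189, 200, 212, 222, 227, 231] [179, 182, 181, 179, 183, 182, 181, 184, 183, 185, 190, 199, 211, 221, 226, 232]
[219, 220, 221, 219, 218, 217, 207, 178, 137, 104, 90, 81, 82, 86, 82, 82] [217, 219, 217, 218, 219, 215, 204, 179, 142, 110, 95, 90, 89, 85, 90, 87]
[0.5094 0.0302]
[ 0.5119 -0.0297]
[ 0.5119 -0.0302]
[0.4908 0.0006] [0.5308 0.0023]
[0.4888 0.026 ] [0.5314 0.0277] [0.4791 0.0256] [0.5411 0.0281]
[0.4889 0.0136] [0.5323 0.0153] [0.479  0.0132] [0.5422 0.0157]
```

>>> {"api": "jog_arm", "payload": {"commands": [0,0,0.73,0,0,0,0,0,0,0,0,0,0,0,0,0,0,0,0,0,0]}}

```text
t: 12.88
tool_pos: [0.5115, -0.0032, 0.0654]
tool_rot: [2.178, 2.264, 0.002]
contact_force: [0.7, -0.1, -1.6]
opening: 0.0407
grip_force: 67.0
```

```bash
python3 - <<'E'
from h import *
im=eyes.get_image("wrist");np.savez("wrist4.npz",**im);save(im,"wrist4.png",(160,100,400,420),2)
o=ctrl.get_obs();print(o["tool_pos"],o["tool_rot"])
E
```

```text
[ 0.51212728 -0.00336786  0.06609031] [2.1768191  2.26318365 0.00381133]
```

View pics/wrist4.png

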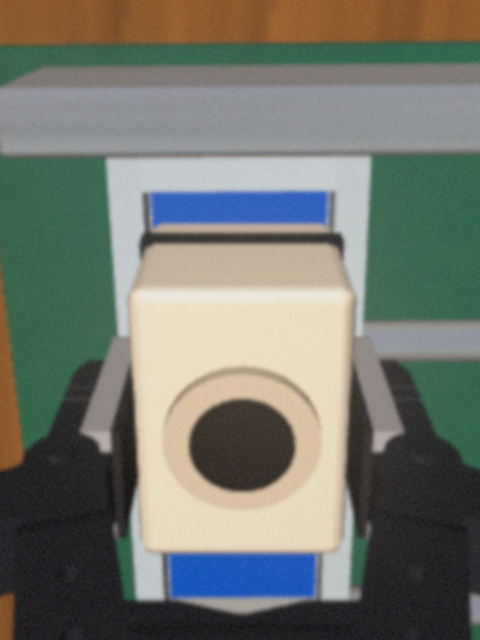

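```bash
python3 - <<'E'
from h import *
im=dict(np.load("wrist4.npz"));z=.0902
f=lambda u,v,z:ray(im,160+u/2,100+v/2,z)
print("top",f(242,292,z),f(242,551,z),f(136,440,z),f(350,440,z))
print("bottom+y",f(142,226,z-.04),f(242,226,z-.04),f(342,226,z-.04))
print("rim",f(107,158,.042),f(371,157,.042),f(242,192,.042),f(144,210,.042),f(334,210,.042))
plan([(.5107,-.0016,.066,2.2)],0)
E
```

```text
top [0.5108 0.0278] [ 0.5131 -0.0294] [ 0.4918 -0.0037] [ 0.5326 -0.0022]
bottom+y [0.488  0.0254] [0.511  0.0263] [0.5339 0.0272]
rim [0.4788 0.039 ] [0.5406 0.0417] [0.5107 0.032 ] [0.4875 0.0266] [0.533  0.0283]
1 rows [ 0.5107 -0.0016  0.066 ]
0.03,-0.023,0.001,0.027,-0.006,0.005,0
```

>>> {"api": "jog_arm", "payload": {"commands": [0.033,-0.018,0,0.02,0,0,0,0,0,0.05,0,0,0,0,0,0,0.05,0,0,0,0,0,0,0,0,0,0,0]}}

```text
t: 13.42
tool_pos: [0.5096, -0.0015, 0.0582]
tool_rot: [-2.177, -2.262, 0.001]
contact_force: [-0.1, -0.1, -1.4]
opening: 0.0412
grip_force: 67.0
```

```bash
python3 - <<'E'
from h import *
o=ctrl.get_obs();print(o["tool_pos"],o["tool_rot"])
plan([(.511,-.0014,.047,2.3,3)],0)
E
```

```text
[ 0.50961235 -0.00147588  0.05815279] [-2.17664434e+00 -2.26202347e+00  1.28271766e-03]
3 rows [ 0.511  -0.0014  0.047 ]
0,0.01,0.06,-0.01,0,-0.01,0,0,0.01,0.06,-0.01,-0.01,0,0,0,0.003,0.066,-0.003,-0.002,-0.007,0
```

>>> {"api": "jog_arm", "payload": {"commands": [0,0.018,0,0,0,0,0,0,0,0.06,0,0,0,0,0,0,0.06,0,0,0,0,0,0,0.06,0,0,0,0,0,0,0,0,0,0,0,0,0,0,0,0,0,0]}}

```text
t: 14.18
tool_pos: [0.511, -0.0014, 0.0478]
tool_rot: [-2.177, -2.263, 0.0]
contact_force: [-0.1, -0.1, -1.4]
opening: 0.0411
grip_force: 67.0
```

>>> {"api": "jog_arm", "payload": {"commands": [0,0,0.04,0,0,0,0,0,0,0,0,0,0,0]}}

```text
t: 14.42
tool_pos: [0.5115, -0.0015, 0.0459]
tool_rot: [-2.178, -2.263, -0.0]
contact_force: [-0.6, 0.8, 2.2]
opening: 0.0407
grip_force: 67.5
```

```bash
python3 - <<'E'
from h import *
o=ctrl.get_obs();x,y,z=o["tool_pos"]
p=plan([(x,y,.12,2.3),(.425,-.241,.19,0)],70)
E
```

```text
7 rows [ 0.425 -0.241  0.19 ]
0,0,-0.62,0,0,-0.01,70,0.001,-0.001,-0.614,-0.006,-0.009,-0.006,70,-0.79,-0.32,-0.23,0,0,0.08,70,-0.79,-0.31,-0.23,0,0,0.08,70,-0.79,-0.31,-0.24,0,0,0.08,70,-0.79,-0.3,-0.23,0,0,0.08,70,-0.796,-0.297,-0.237,0,0,0.081,70
```

>>> {"api": "jog_arm", "payload": {"commands": [0,0,0,0,0,0,60,0,0,0,0,0,0,60,0,0,0,0,0,0,60,0,0,-0.62,0,0,0,70,0,0,-0.61,0,0,0,70,-0.79,-0.32,-0.23,0,0,0.08,70,-0.79,-0.31,-0.23,0,0,0.08,70,-0.79,-0.31,-0.24,0,0,0.08,70,-0.79,-0.3,-0.23,0,0,0.08,70,-0.8,-0.3,-0.24,0,0,0.08,70,0,0,0,0,0,0,70,0,0,0,0,0,0,70,0,0,0,0,0,0,70,0,0,0,0,0,0,70]}}

```text
t: 16.18
tool_pos: [0.4244, -0.24, 0.1887]
tool_rot: [-2.219, -2.22, 0.001]
contact_force: [-0.7, 0.4, -1.4]
opening: 0.0701
grip_force: 0.0
```

```bash
python3 - <<'E'
from h import *
o=ctrl.get_obs();print(o["tool_pos"],o["t"])
for c in("wrist","top","side"):
    im=eyes.get_image(c);P=cloud(im);H,S,V=cv2.split(cv2.cvtColor(im["image"],cv2.COLOR_RGB2HSV))
    np.savez(c+"5.npz",**im)
    try:print(c,"B",fit(im,near(P,.426,-.241,.07)&(S<110),.036,.045))
    except Exception as e:print(e)
    try:print(c,"A",fit(im,near(P,.512,-.002,.06)&(S<110),.064,.074))
    except Exception as e:print(e)
    try:
        m=(H>20)&(H<35)&(S>200)&near(P,.62,.28,.2)&(P[...,2]<.03);print("cover",rect(P[m]))
    except Exception as e:print(e)
im=dict(np.load("wrist5.npz"));save(im,"wrist5.png")
E
```

```text
[ 0.42441546 -0.24003725  0.18869507] 16.175
wrist B ((array([ 0.4268, -0.2408]), array([42.1, 60.4]), 0.5), np.float64(0.0402), 3372)
attempt to get argmax of an empty sequence
cover (array([0., 0.]), array([0., 0.]), 0.0)
top B ((array([ 0.4356, -0.2157]), array([15.8, 32.4]), 57.3), np.float64(0.0396), 33)
top A ((array([ 0.5116, -0.0006]), array([41.9, 57.4]), 1.0), np.float64(0.0697), 214)
cover (array([0.6254, 0.2869]), array([ 90.1, 265.4]), -1.5)
side B ((array([ 0.4256, -0.2418]), array([43.5, 60.7]), -0.6), np.float64(0.0405), 354)
side A ((array([ 0.5114, -0.0026]), array([44.6, 64.1]), 5.6), np.float64(0.0703), 177)
cover (array([0.6271, 0.2869]), array([ 94.7, 266.3]), -1.9)
```

View pics/wrist5.png

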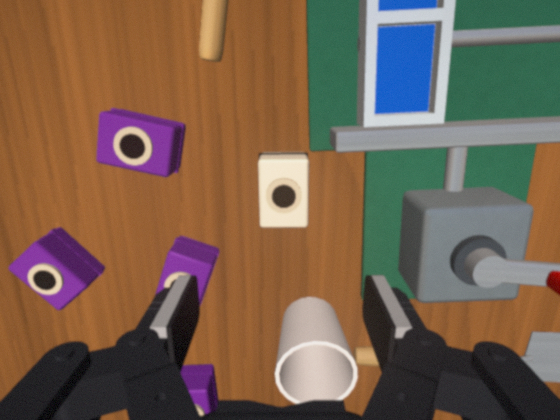

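A is seated: its top is at z=0.070, level. The view shows B at (284,190), cream with a black hole, and purple blocks to its left. Grasping B.

```bash
python3 - <<'E'
from h import *
p=plan([(.4265,-.2415,.07,.3)],70)
plan([(.4265,-.2415,.0155,.3,3)],70,p)
E
```

```text
3 rows [ 0.4265 -0.2415  0.07  ]
-0.01,0.01,0.66,-0.01,0,-0.02,70,0,0.01,0.66,0,-0.01,-0.02,70,-0.008,0.017,0.664,-0.007,-0.002,-0.015,70 

3 rows [ 0.4265 -0.2415  0.0155]
0,0,0.3,0,0,0,70,0,0,0.3,0,0,0,70,0,0,0.308,0,0,0,70
```

>>> {"api": "jog_arm", "payload": {"commands": [-0.01,0.01,0.66,-0.01,0,-0.02,70,0,0.01,0.66,0,-0.01,-0.02,70,-0.01,0.017,0.66,0,0,-0.015,70,0,0,0.3,0,0,0,70,0,0,0.3,0,0,0,70,0,0,0.31,0,0,0,70,0,0,0,0,0,0,70,0,0,0,0,0,0,0,0,0,0,0,0,0,0,0,0,0,0,0,0,0,0,0,0,0,0,0,0], "newtons": 60}}

```text
t: 17.7
tool_pos: [0.4275, -0.2433, 0.0175]
tool_rot: [2.215, 2.224, 0.0]
contact_force: [0.3, -0.4, 5.4]
opening: 0.0409
grip_force: 63.1
```

```bash
python3 - <<'E'
from h import *
o=ctrl.get_obs();x,y,z=o["tool_pos"]
p=plan([(x,y,.1,.3),(.514,-.0735,.108,2.3)],0)
E
```

```text
6 rows [ 0.514  -0.0735  0.108 ]
0,0,-0.69,0.01,0.01,-0.01,0,-0.002,0.002,-0.684,0.01,0.01,-0.002,0,0.71,0.36,-0.03,0,0,-0.09,0,0.7,0.37,-0.03,0,0,-0.09,0,0.7,0.38,-0.04,0,0,-0.08,0,0.692,0.383,-0.034,0,0,-0.089,0
```

>>> {"api": "jog_arm", "payload": {"commands": [0,0,-0.69,0,0,0,0,0,0,-0.68,0,0,0,0,0.71,0.36,-0.03,0,0,-0.09,0,0.7,0.37,-0.03,0,0,-0.09,0,0.7,0.38,-0.04,0,0,-0.08,0,0.69,0.38,-0.03,0,0,-0.09,0,0,0,0.3,0,0,0,0,0,0,0.3,0,0,0,0,0,0,0,0,0,0,0,0,0,0,0,0,0,0,0,0,0,0,0,0,0]}}

```text
t: 19.08
tool_pos: [0.5132, -0.0736, 0.0705]
tool_rot: [2.178, 2.262, 0.0]
contact_force: [-0.1, 0.5, -0.4]
opening: 0.0409
grip_force: 62.4
```

```bash
python3 - <<'E'
from h import *
o=ctrl.get_obs();print(o["tool_pos"],o["tool_rot"],o["opening"])
im=eyes.get_image("wrist");np.savez("wrist6.npz",**im);save(im,"wrist6.png",(160,100,400,420),2)
im=eyes.get_image("side");P=cloud(im);H,S,V=cv2.split(cv2.cvtColor(im["image"],cv2.COLOR_RGB2HSV))
print("A",fit(im,near(P,.512,-.002,.06)&(S<110),.064,.074))
E
```

```text
[ 0.51319527 -0.07356339  0.07051138] [2.17845291e+00 2.26245931e+00 3.84761074e-04] 0.04093056998403808
A ((array([ 0.4938, -0.0075]), array([24.7, 80.3]), -13.6), np.float64(0.0694), 94)
```

View pics/wrist6.png

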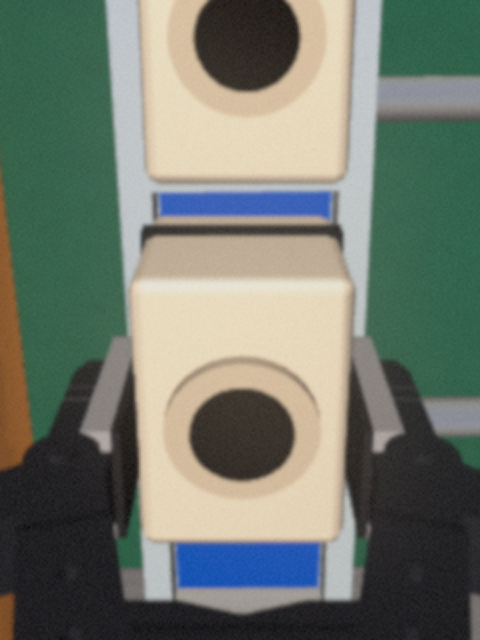

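```bash
python3 - <<'E'
from h import *
im=dict(np.load("wrist6.npz"));z=.093
f=lambda u,v,z:ray(im,160+u/2,100+v/2,z)
print("top",f(242,281,z),f(242,540,z),f(136,430,z),f(349,430,z))
print("bottom+y",f(142,217,z-.04),f(242,217,z-.04),f(342,217,z-.04))
print("rim inner",f(244,192,.042),f(154,206,.042),f(337,206,.042))
print("A -y top",f(150,180,.07),f(245,181,.07),f(345,179,.07), f(143,60,.07),f(352,60,.07))
E
```

```text
top [ 0.5125 -0.0414] [ 0.5148 -0.0991] [ 0.4932 -0.0735] [ 0.5344 -0.0719]
bottom+y [ 0.4895 -0.0436] [ 0.5127 -0.0427] [ 0.5358 -0.0418]
rim inner [ 0.5131 -0.0399] [ 0.491  -0.0444] [ 0.5361 -0.0426]
A -y top [ 0.4933 -0.0298] [ 0.5127 -0.0292] [ 0.533 -0.028] [ 0.492  -0.0058] [ 0.5324 -0.0042]
```

>>> {"api": "jog_arm", "payload": {"commands": [-0.023,0.013,0.1,0,0,0,0,0,0,0.1,0,0,0,0,0,0,0,0,0,0,0,0,0,0,0,0,0,0]}}

```text
t: 19.68
tool_pos: [0.5136, -0.0741, 0.0577]
tool_rot: [-2.177, -2.264, 0.001]
contact_force: [0.4, 0.1, -1.1]
opening: 0.0407
grip_force: 62.4
```

>>> {"api": "jog_arm", "payload": {"commands": [-0.012,0.005,0,0,0,0,0,0,0,0.06,0,0,0,0,0,0,0.06,0,0,0,0,0,0,0.03,0,0,0,0,0,0,0,0,0,0,0,0,0,0,0,0,0,0]}}

```text
t: 20.42
tool_pos: [0.5141, -0.0749, 0.0489]
tool_rot: [-2.178, -2.264, 0.0]
contact_force: [-1.4, 0.4, -2.0]
opening: 0.0406
grip_force: 62.4
```

>>> {"api": "jog_arm", "payload": {"commands": [0,0,0.03,0,0,0,0,0,0,0,0,0,0,0,0,0,0,0,0,0,0]}}

```text
t: 20.8
tool_pos: [0.5143, -0.0749, 0.0476]
tool_rot: [2.177, 2.264, 0.0]
contact_force: [-1.5, 0.6, 2.3]
opening: 0.0409
grip_force: 62.7
```

>>> {"api": "jog_arm", "payload": {"commands": [0,0,0,0,0,0,60,0,0,0,0,0,0,60,0,0,0,0,0,0,60,0,0,-0.8,0,0,0,60,0,0,-0.8,0,0,0,60,0,0,-0.8,0,0,0,60,0,0,0,0,0,0,60,0,0,0,0,0,0,60,0,0,0,0,0,0,60]}}

```text
t: 21.92
tool_pos: [0.513, -0.0745, 0.1889]
tool_rot: [-2.175, -2.262, 0.003]
contact_force: [-0.4, -0.3, -0.4]
opening: 0.0601
grip_force: 0.0
```

```bash
python3 - <<'E'
from h import *
o=ctrl.get_obs();print(o["tool_pos"],o["q"])
for c in("wrist","side"):
    im=eyes.get_image(c);P=cloud(im);H,S,V=cv2.split(cv2.cvtColor(im["image"],cv2.COLOR_RGB2HSV))
    np.savez(c+"7.npz",**im)
    for n,x,y in(("A",.5115,-.001),("B",.5142,-.0735)):
        try:
            m=near(P,x,y,.045)&(S<110)&(V>120)&(P[...,2]>.06)&(P[...,2]<.08);q=P[m];A=np.c_[q[:,:2]-[x,y],np.ones(len(q))]
            k=np.abs(q[:,2]-.0702)<.002
            print(c,n,fit(im,near(P,x,y,.045)&(S<110)&(V>120),.064,.074),"plane",np.linalg.lstsq(A[k],q[k,2],rcond=None)[0].round(4))
        except Exception as e:print(e)
    for n in("cover",):
        m=(H>20)&(H<35)&(S>200)&near(P,.62,.28,.2)&(P[...,2]<.03)
        if m.sum()>50: print(c,"cover",rect(P[m]))
plan([(.62,-.28,.25,79)],60)
E
```

```text
[ 0.51295172 -0.07452227  0.1888942 ] [-2.87837538e-01 -1.72977097e-01  1.90036554e+00 -1.44813346e-04
  1.41820594e+00 -3.26798444e-01]
wrist A ((array([ 5.118e-01, -5.000e-04]), array([42.1, 59.8]), 2.3), np.float64(0.0699), 4655) plane [0.0005 0.0002 0.0698]
wrist B ((array([ 0.5146, -0.072 ]), array([42. , 59.1]), 2.3), np.float64(0.07), 3615) plane [-0.0006 -0.0025  0.0699]
side A ((array([ 0.5107, -0.0014]), array([42.5, 63.8]), 0.6), np.float64(0.07), 222) plane [ 0.01   -0.0089  0.0702]
side B ((array([ 0.5135, -0.0732]), array([42.6, 65. ]), 3.1), np.float64(0.07), 244) plane [0.0019 0.006  0.0703]
side cover (array([0.6274, 0.2867]), array([ 93.9, 265.6]), -1.3)
14 rows [ 0.62 -0.28  0.25]
-0.25,0.12,-0.07,0,0,-0.96,60,-0.26,0.09,-0.07,0,0,-0.96,60,-0.27,0.07,-0.07,0,0,-0.96,60,-0.27,0.04,-0.07,0,0,-0.96,60,-0.27,0.02,-0.07,0,0,-0.96,60,-0.28,-0.01,-0.07,0,0,-0.96,60,-0.27,-0.04,-0.08,0,0,-0.95,60,-0.27,-0.06,-0.07,0,-0.01,-0.96,60,-0.26,-0.09,-0.08,0,0,-0.95,60,-0.25,-0.11,-0.07,0,-0.01,-0.96,60,-0.24,-0.14,-0.08,0,0,-0.95,60,-0.22,-0.16,-0.07,0,-0.01,-0.96,60,-0.21,-0.18,-0.08,-0.01,0,-0.95,60,-0.194,-0.199,-0.071,0,-0.008,-0.959,60
```

Both moulds are seated flat: tops at 0.070, tilt ≤0.6°, yaw 2.3° like the station. On to the crank.

>>> {"api": "jog_arm", "payload": {"commands": [-0.25,0.12,-0.07,0,0,-0.96,60,-0.26,0.09,-0.07,0,0,-0.96,60,-0.27,0.07,-0.07,0,0,-0.96,60,-0.27,0.04,-0.07,0,0,-0.96,60,-0.27,0.02,-0.07,0,0,-0.96,60,-0.28,-0.01,-0.07,0,0,-0.96,60,-0.27,-0.04,-0.08,0,0,-0.95,60,-0.27,-0.06,-0.07,0,-0.01,-0.96,60,-0.26,-0.09,-0.08,0,0,-0.95,60,-0.25,-0.11,-0.07,0,-0.01,-0.96,60,-0.24,-0.14,-0.08,0,0,-0.95,60,-0.22,-0.16,-0.07,0,-0.01,-0.96,60,-0.21,-0.18,-0.08,-0.01,0,-0.95,60,-0.19,-0.2,-0.07,0,0,-0.96,60,0,0,0,0,0,0,60,0,0,0,0,0,0,60,0,0,0,0,0,0,60]}}

```text
t: 24.15
tool_pos: [0.6202, -0.2795, 0.2518]
tool_rot: [0.301, 3.126, -0.0]
contact_force: [0.2, -1.0, -0.1]
opening: 0.0602
grip_force: 0.0
```

```bash
python3 - <<'E'
from h import *
o=ctrl.get_obs();print(o["tool_pos"],o["q"])
for c in("wrist","side","top"):
    im=eyes.get_image(c);P=cloud(im);H,S,V=cv2.split(cv2.cvtColor(im["image"],cv2.COLOR_RGB2HSV))
    np.savez(c+"8.npz",**im)
    if c=="wrist": save(im,"wrist8.png")
    for n,f in(("grip",lambda:fit(im,(S>150)&((H<8)|(H>172))&near(P,.62,-.28,.1),.128,.142)),
      ("gripall",lambda:fit(im,(S>150)&((H<8)|(H>172))&near(P,.62,-.28,.1),.09,.142)),
      ("box",lambda:fit(im,near(P,.578,-.28,.08)&(S<90),.066,.075)),
      ("arm",lambda:fit(im,near(P,.6,-.28,.08)&(S<90),.086,.096))):
        try:print(c,n,f())
        except Exception as e:print(c,n,"-")
E
```

```text
[ 0.62017613 -0.27947459  0.25177783] [-5.32926913e-01  1.68791987e-01  1.45365924e+00  5.96324634e-04
  1.51776632e+00 -1.91173832e+00]
wrist grip ((array([ 0.6325, -0.2883]), array([13.5, 29. ]), 84.6), np.float64(0.1344), 631)
wrist gripall ((array([ 0.6323, -0.2883]), array([13.5, 29.4]), 84.6), np.float64(0.134), 789)
wrist box ((array([ 0.5783, -0.2838]), array([83.6, 83.7]), 2.9), np.float64(0.0697), 6583)
wrist arm ((array([ 0.6033, -0.2878]), array([25.1, 76.3]), 81.5), np.float64(0.0928), 1616)
side grip ((array([ 0.6306, -0.2902]), array([13.7, 28.6]), 85.3), np.float64(0.1336), 65)
side gripall ((array([ 0.6307, -0.2905]), array([13.8, 29.9]), 83.9), np.float64(0.1219), 178)
side box ((array([ 0.5773, -0.2855]), array([85.9, 87. ]), -88.6), np.float64(0.0702), 700)
side arm ((array([ 0.6036, -0.2855]), array([27.3, 77.9]), 87.9), np.float64(0.0927), 196)
top grip -
top gripall -
top box ((array([ 0.6025, -0.2469]), array([18.7, 43.5]), 55.8), np.float64(0.0696), 43)
top arm -
```

View pics/wrist8.png

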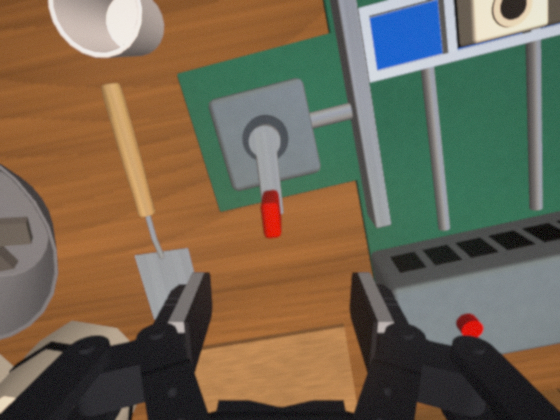

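The view shows the red grip at (271,214) on its arm, the axis at (264,140), and a mould on the carriage. The axis is ≈(0.5777,-0.2836) and the grip's radial direction is -5.4°. Descending on the grip.

```bash
python3 - <<'E'
from h import *
p=plan([(.6323,-.2886,.15,84.6)],60)
plan([(.6323,-.2886,.101,84.6,2)],60,p)
E
```

```text
2 rows [ 0.6323 -0.2886  0.15  ]
-0.11,-0.05,0.85,0,0.01,-0.49,60,-0.108,-0.062,0.855,-0.004,0.012,-0.485,60 

2 rows [ 0.6323 -0.2886  0.101 ]
0,0,0.41,0,0,0,60,0,0,0.406,0,0,0,60
```

>>> {"api": "jog_arm", "payload": {"commands": [-0.11,-0.05,0.85,0,0,-0.49,60,-0.11,-0.06,0.855,0,0,-0.485,60,0,0,0,0,0,0,60,0,0,0.41,0,0,0,60,0,0,0.4,0,0,0,60,0,0,0,0,0,0,17,0,0,0,0,0,0,17,0,0,0,0,0,0,17,0,0,0,0,0,0,17]}}

```text
t: 25.42
tool_pos: [0.6333, -0.2893, 0.1026]
tool_rot: [0.148, 3.134, -0.002]
contact_force: [0.2, 0.1, 0.2]
opening: 0.0168
grip_force: 0.0
```

```bash
cat >> h.py <<'E'
AX=np.array([.5777,-.2836])
def crank():
    o=ctrl.get_obs();d=o["tool_pos"][:2]-AX;Y=R.from_rotvec(o["tool_rot"]).as_matrix()[:,1]
    print("t",o["t"],"r",np.hypot(*d).round(4),"phi",np.degrees(np.arctan2(d[1],d[0])).round(1),"close",np.degrees(np.arctan2(Y[1],Y[0])).round(1),"z",o["tool_pos"][2].round(4),"q6",o["q"][5].round(2),"q1",o["q"][0].round(2),o["contact_force"].round(1),o["opening"].round(4))
E
python3 -c "
from h import *
crank()"
```

```text
Traceback (most recent call last):
  File "h.py", line 54, in crank
    print("t",o["t"],"r",np.hypot(*d).round(4),"phi",np.degrees(np.arctan2(d[1],d[0])).round(1),"close",np.degrees(np.arctan2(Y[1],Y[0])).round(1),"z",o["tool_pos"][2].round(4),"q6",o["q"][5].round(2),"q1",o["q"][0].round(2),o["contact_force"].round(1),o["opening"].round(4))
                                                                                                                                                                                                                                                             ^^^^^^^^^^^^^^^^^^
AttributeError: 'float' object has no attribute 'round'
```

>>> {"api": "jog_arm", "payload": {"commands": [0.005,-0.092,0,0,0,1,17,0.005,-0.092,0,0,0,1,17,0.005,-0.092,0,0,0,1,17,0.005,-0.092,0,0,0,1,17,0.005,-0.092,0,0,0,1,17,0.005,-0.092,0,0,0,1,17,0.005,-0.092,0,0,0,1,17,0.005,-0.092,0,0,0,1,17,0.005,-0.092,0,0,0,1,17,0.005,-0.092,0,0,0,1,17]}}

```text
t: 26.68
tool_pos: [0.6035, -0.3331, 0.1022]
tool_rot: [1.637, 2.677, 0.001]
contact_force: [0.5, 0.3, 0.1]
opening: 0.0168
grip_force: 0.6
```

```bash
sed -i 's/,o\["opening"\].round(4))/,o["opening"])/' h.py && python3 -c "
from h import *
crank()"
```

```text
t 26.675 r 0.0558 phi -62.5 close 27.1 z 0.1022 q6 -1.09 q1 -0.61 [0.5 0.3 0.1] 0.01684266906655241
```

>>> {"api": "jog_arm", "payload": {"commands": [0.005,-0.092,0,0,0,1,17,0.005,-0.092,0,0,0,1,17,0.005,-0.092,0,0,0,1,17,0.005,-0.092,0,0,0,1,17,0.005,-0.092,0,0,0,1,17,0.005,-0.092,0,0,0,1,17,0.005,-0.092,0,0,0,1,17,0.005,-0.092,0,0,0,1,17,0.005,-0.092,0,0,0,1,17,0.005,-0.092,0,0,0,1,17,0.005,-0.092,0,0,0,1,17,0.005,-0.092,0,0,0,1,17,0.005,-0.092,0,0,0,1,17,0.005,-0.092,0,0,0,1,17,0.005,-0.092,0,0,0,1,17,0.005,-0.092,0,0,0,1,17,0.005,-0.092,0,0,0,1,17,0.005,-0.092,0,0,0,1,17,0.005,-0.092,0,0,0,1,17,0.005,-0.092,0,0,0,1,17]}}

```text
t: 29.18
tool_pos: [0.523, -0.2863, 0.1022]
tool_rot: [3.138, 0.069, 0.006]
contact_force: [0.9, -1.8, 0.4]
opening: 0.0168
grip_force: 0.5
```

```bash
python3 -c "
from h import *
crank()
im=eyes.get_image('side');save(im,'side9.png',(230,120,480,330),2.4)"
```

```text
t 29.175 r 0.0547 phi -177.1 close -87.5 z 0.1022 q6 0.9 q1 -0.63 [ 0.9 -1.8  0.4] 0.01677938284712858
```

View pics/side9.png

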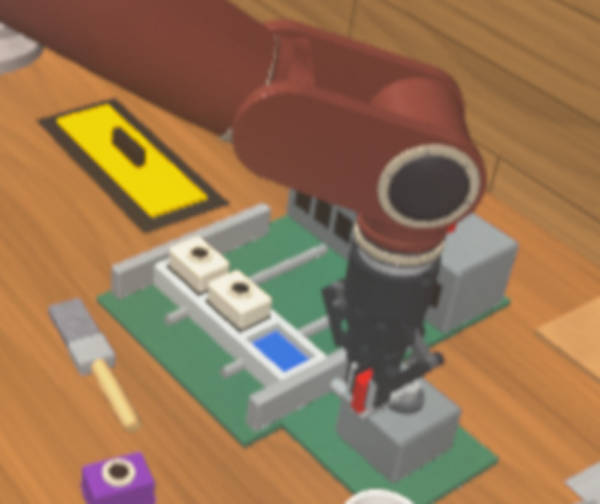

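The side view shows both moulds seated, the carriage advancing, and the red grip in the jaws at (362,390). Continuing.

>>> {"api": "jog_arm", "payload": {"commands": [0.005,-0.092,0,0,0,1,17,0.005,-0.092,0,0,0,1,17,0.005,-0.092,0,0,0,1,17,0.005,-0.092,0,0,0,1,17,0.005,-0.092,0,0,0,1,17,0.005,-0.092,0,0,0,1,17,0.005,-0.092,0,0,0,1,17,0.005,-0.092,0,0,0,1,17,0.005,-0.092,0,0,0,1,17,0.005,-0.092,0,0,0,1,17,0.005,-0.092,0,0,0,1,17,0.005,-0.092,0,0,0,1,17,0.005,-0.092,0,0,0,1,17,0.005,-0.092,0,0,0,1,17,0.005,-0.092,0,0,0,1,17,0.005,-0.092,0,0,0,1,17,0.005,-0.092,0,0,0,1,17,0.005,-0.092,0,0,0,1,17,0.005,-0.092,0,0,0,1,17,0.005,-0.092,0,0,0,1,17]}}

```text
t: 31.72
tool_pos: [0.5986, -0.2324, 0.1017]
tool_rot: [-1.756, 2.603, -0.002]
contact_force: [-0.4, -0.2, -0.0]
opening: 0.0169
grip_force: 0.5
```

```bash
python3 -c "
from h import *
crank()"
```

```text
t 31.725 r 0.0553 phi 67.8 close 158.0 z 0.1017 q6 3.04 q1 -0.49 [-0.4 -0.2 -0. ] 0.01690627644274056
```

>>> {"api": "jog_arm", "payload": {"commands": [0,0,0,0,0,0,50,0,0,0,0,0,0,50,0,0,-0.8,0,0,0,50,0,0,0,0,0,-0.98,50,0,0,0,0,0,-0.98,50,0,0,0,0,0,-0.98,50,0,0,0,0,0,-0.98,50,0,0,0,0,0,-0.98,50,0,0,0,0,0,-0.98,50,0,0,0,0,0,-0.98,50,0,0,0,0,0,-0.98,50,0,0,0,0,0,-0.98,50,0,0,0,0,0,-0.98,50,0,0,0,0,0,-0.98,50,0,0,0,0,0,-0.98,50,0,0,0,0,0,-0.98,50,0,0,0,0,0,-0.98,50,0,0,0,0,0,-0.98,50,0,0,0,0,0,-0.98,50,0,0,0,0,0,-0.98,50]}}

```text
t: 34.22
tool_pos: [0.5982, -0.2322, 0.1494]
tool_rot: [3.11, -0.441, 0.004]
contact_force: [0.4, 0.5, 0.3]
opening: 0.0499
grip_force: 0.0
```

>>> {"api": "jog_arm", "payload": {"commands": [0,0,0,0,0,-0.98,50,0,0,0,0,0,-0.98,50,0,0,0,0,0,-0.98,50,0,0,0,0,0,-0.98,50,0,0,0,0,0,-0.98,50,0,0,0,0,0,-0.98,50,0,0,0,0,0,-0.98,50,0,0,0,0,0,-0.98,50,0,0,0,0,0,-0.98,50,0,0,0,0,0,-0.98,50,0,0,0,0,0,-0.98,50,0,0,0,0,0,-0.98,50,0,0,0,0,0,-0.98,50,0,0,0,0,0,-0.98,50,0,0,0,0,0,-1,50,0,0,0,0,0,0,50,0,0,0,0,0,0,50,0,0,0,0,0,0,50]}}

```text
t: 36.48
tool_pos: [0.5984, -0.2322, 0.1494]
tool_rot: [2.605, 1.753, 0.002]
contact_force: [0.3, 0.2, 0.1]
opening: 0.05
grip_force: 0.0
```

```bash
python3 -c "
from h import *
crank()
im=eyes.get_image('wrist');np.savez('w10.npz',**im);P=cloud(im);H,S,V=cv2.split(cv2.cvtColor(im['image'],cv2.COLOR_RGB2HSV))
print(fit(im,(S>150)&((H<8)|(H>172))&near(P,.58,-.28,.1),.09,.142))
a=np.radians(67.8)
plan([(AX[0]+.055*np.cos(a),AX[1]+.055*np.sin(a),.102,157.8)],50)
"
```

```text
t 36.475 r 0.0554 phi 68.0 close -22.1 z 0.1494 q6 -0.1 q1 -0.49 [0.3 0.2 0.1] 0.049954521358305276
((array([ 0.5978, -0.231 ]), array([13.1, 29. ]), -21.2), np.float64(0.1339), 1942)
1 rows [ 0.5985 -0.2327  0.102 ]
-0.006,0.001,0.789,0.024,-0.001,0.016,50
```

>>> {"api": "jog_arm", "payload": {"commands": [0,0,0.79,0.02,0,0,50,0,0,0,0,0,0,17,0,0,0,0,0,0,17,0,0,0,0,0,0,17,-0.005,0.092,0,0,0,1,17,-0.005,0.092,0,0,0,1,17,-0.005,0.092,0,0,0,1,17,-0.005,0.092,0,0,0,1,17,-0.005,0.092,0,0,0,1,17,-0.005,0.092,0,0,0,1,17,-0.005,0.092,0,0,0,1,17,-0.005,0.092,0,0,0,1,17,-0.005,0.092,0,0,0,1,17,-0.005,0.092,0,0,0,1,17,-0.005,0.092,0,0,0,1,17,-0.005,0.092,0,0,0,1,17,-0.005,0.092,0,0,0,1,17,-0.005,0.092,0,0,0,1,17]}}

```text
t: 38.78
tool_pos: [0.6328, -0.2958, 0.104]
tool_rot: [3.122, -0.341, 0.006]
contact_force: [2.2, 0.8, -0.4]
opening: 0.017
grip_force: 0.6
```

```bash
python3 -c "
from h import *
crank()"
```

```text
t 38.775 r 0.0564 phi -12.5 close -102.5 z 0.104 q6 1.24 q1 -0.54 [ 2.2  0.8 -0.4] 0.01696941967693684
```

>>> {"api": "jog_arm", "payload": {"commands": [-0.005,0.092,0,0,0,1,17,-0.005,0.092,0,0,0,1,17,-0.005,0.092,0,0,0,1,17,-0.005,0.092,0,0,0,1,17,-0.005,0.092,0,0,0,1,17,-0.005,0.092,0,0,0,1,17,-0.005,0.092,0,0,0,1,17,-0.005,0.092,0,0,0,1,17,-0.005,0.092,0,0,0,1,17,-0.005,0.092,0,0,0,1,17,-0.005,0.092,0,0,0,1,17,-0.005,0.092,0,0,0,1,17,-0.005,0.092,0,0,0,1,17,-0.005,0.092,0,0,0,1,17,-0.005,0.092,0,0,0,1,17,-0.005,0.092,0,0,0,1,17,-0.005,0.092,0,0,0,1,17,-0.005,0.092,0,0,0,1,17]}}

```text
t: 41.02
tool_pos: [0.5547, -0.3344, 0.1043]
tool_rot: [-1.672, 2.657, -0.007]
contact_force: [0.6, -0.1, 0.3]
opening: 0.0168
grip_force: 0.6
```

```bash
python3 -c "
from h import *
crank()"
```

```text
t 41.025 r 0.0558 phi -114.4 close 154.4 z 0.1043 q6 2.93 q1 -0.66 [ 0.6 -0.1  0.3] 0.016844009860193854
```

>>> {"api": "jog_arm", "payload": {"commands": [0,0,0,0,0,0,50,0,0,0,0,0,0,50,0,0,-0.8,0,0,0,50,0,0,0,0,0,-0.98,50,0,0,0,0,0,-0.98,50,0,0,0,0,0,-0.98,50,0,0,0,0,0,-0.98,50,0,0,0,0,0,-0.98,50,0,0,0,0,0,-0.98,50,0,0,0,0,0,-0.98,50,0,0,0,0,0,-0.98,50,0,0,0,0,0,-0.98,50,0,0,0,0,0,-0.98,50,0,0,0,0,0,-0.98,50,0,0,0,0,0,-0.98,50,0,0,0,0,0,-0.98,50,0,0,0,0,0,-0.98,50,0,0,0,0,0,-0.98,50,0,0,0,0,0,-0.98,50,0,0,0,0,0,-0.98,50]}}

```text
t: 43.52
tool_pos: [0.5539, -0.3334, 0.1502]
tool_rot: [3.095, -0.538, 0.001]
contact_force: [-0.2, 0.3, 1.4]
opening: 0.0503
grip_force: 0.0
```

>>> {"api": "jog_arm", "payload": {"commands": [0,0,0,0,0,-0.98,50,0,0,0,0,0,-0.98,50,0,0,0,0,0,-0.98,50,0,0,0,0,0,-0.98,50,0,0,0,0,0,-0.98,50,0,0,0,0,0,-0.98,50,0,0,0,0,0,-0.98,50,0,0,0,0,0,-0.98,50,0,0,0,0,0,-0.98,50,0,0,0,0,0,-0.98,50,0,0,0,0,0,-0.98,50,0,0,0,0,0,-0.98,50,0,0,0,0,0,-0.98,50,0,0,0,0,0,-0.98,50,0,0,0,0,0,-0.8,50,0,0,0,0,0,0,50,0,0,0,0,0,0,50,0,0,0,0,0,0,50]}}

```text
t: 45.78
tool_pos: [0.5536, -0.3333, 0.15]
tool_rot: [2.676, 1.646, 0.001]
contact_force: [0.5, -0.5, 0.6]
opening: 0.0503
grip_force: 0.0
```

```bash
python3 -c "
from h import *
crank()
im=eyes.get_image('wrist');P=cloud(im);H,S,V=cv2.split(cv2.cvtColor(im['image'],cv2.COLOR_RGB2HSV))
r=fit(im,(S>150)&((H<8)|(H>172))&near(P,.58,-.28,.1),.09,.142);print(r)
x,y=r[0][0];a=np.arctan2(y-AX[1],x-AX[0])
im=eyes.get_image('side');P=cloud(im);H,S,V=cv2.split(cv2.cvtColor(im['image'],cv2.COLOR_RGB2HSV))
for i in(0,1):
  try:print(fit(im,near(P,.585,[-.004,-.07][i],.04)&(S<110)&(V>120),.064,.076))
  except Exception as e:print(e)
plan([(AX[0]+.055*np.cos(a),AX[1]+.055*np.sin(a),.102,np.degrees(a)+90)],50)
"
```

```text
t 45.775 r 0.0553 phi -115.8 close -26.8 z 0.15 q6 -0.19 q1 -0.66 [ 0.5 -0.5  0.6] 0.050340561799303934
((array([ 0.5567, -0.3334]), array([15.4, 29.6]), -23.4), np.float64(0.1339), 1973)
((array([ 0.5803, -0.006 ]), array([43.6, 75.5]), 4.8), np.float64(0.0702), 235)
((array([ 0.5826, -0.0715]), array([44.4, 60.5]), 2.9), np.float64(0.0705), 245)
1 rows [ 0.5563 -0.3343  0.102 ]
0.006,0.048,0.8,0.005,-0.001,-0.686,50
```

>>> {"api": "jog_arm", "payload": {"commands": [0.006,0.048,0.79,0,0,-0.69,50,0,0,0,0,0,0,50,0,0,0,0,0,0,17,0,0,0,0,0,0,17,0,0,0,0,0,0,17,0.005,-0.092,0,0,0,1,17,0.005,-0.092,0,0,0,1,17,0.005,-0.092,0,0,0,1,17,0.005,-0.092,0,0,0,1,17,0.005,-0.092,0,0,0,1,17,0.005,-0.092,0,0,0,1,17,0.005,-0.092,0,0,0,1,17,0.005,-0.092,0,0,0,1,17,0.005,-0.092,0,0,0,1,17,0.005,-0.092,0,0,0,1,17,0.005,-0.092,0,0,0,1,17,0.005,-0.092,0,0,0,1,17,0.005,-0.092,0,0,0,1,17,0.005,-0.092,0,0,0,1,17]}}

```text
t: 48.25
tool_pos: [0.5249, -0.2713, 0.1039]
tool_rot: [3.119, -0.362, 0.005]
contact_force: [0.9, -1.5, -0.2]
opening: 0.0173
grip_force: 0.5
```

```bash
python3 -c "
from h import *
crank()"
```

```text
t 48.25 r 0.0542 phi 166.9 close -103.3 z 0.1039 q6 1.2 q1 -0.6 [ 0.9 -1.5 -0.2] 0.017261455968748597
```

>>> {"api": "jog_arm", "payload": {"commands": [0.005,-0.092,0,0,0,1,17,0.005,-0.092,0,0,0,1,17,0.005,-0.092,0,0,0,1,17,0.005,-0.092,0,0,0,1,17,0.005,-0.092,0,0,0,1,17,0.005,-0.092,0,0,0,1,17,0.005,-0.092,0,0,0,1,17,0.005,-0.092,0,0,0,1,17,0.005,-0.092,0,0,0,1,17,0.005,-0.092,0,0,0,1,17,0.005,-0.092,0,0,0,1,17,0.005,-0.092,0,0,0,1,17,0.005,-0.092,0,0,0,1,17,0.005,-0.092,0,0,0,1,17,0.005,-0.092,0,0,0,1,17,0.005,-0.092,0,0,0,1,17,0.005,-0.092,0,0,0,1,17]}}

```text
t: 50.38
tool_pos: [0.5978, -0.232, 0.1035]
tool_rot: [-1.787, 2.583, -0.002]
contact_force: [-1.5, 0.2, -0.2]
opening: 0.0173
grip_force: 0.5
```

>>> {"api": "jog_arm", "payload": {"commands": [0,0,0,0,0,0,50,0,0,0,0,0,0,50,0,0,-0.8,0,0,0,50,0,0,0,0,0,-0.98,50,0,0,0,0,0,-0.98,50,0,0,0,0,0,-0.98,50,0,0,0,0,0,-0.98,50,0,0,0,0,0,-0.98,50,0,0,0,0,0,-0.98,50,0,0,0,0,0,-0.98,50,0,0,0,0,0,-0.98,50,0,0,0,0,0,-0.98,50,0,0,0,0,0,-0.98,50,0,0,0,0,0,-0.98,50,0,0,0,0,0,-0.98,50,0,0,0,0,0,-0.98,50,0,0,0,0,0,-0.98,50,0,0,0,0,0,-0.98,50,0,0,0,0,0,-0.98,50,0,0,0,0,0,-0.98,50]}}

```text
t: 52.88
tool_pos: [0.5973, -0.2316, 0.1507]
tool_rot: [-3.116, 0.403, -0.001]
contact_force: [0.8, 0.3, -0.5]
opening: 0.0502
grip_force: 0.0
```

>>> {"api": "jog_arm", "payload": {"commands": [0,0,0,0,0,-0.98,50,0,0,0,0,0,-0.98,50,0,0,0,0,0,-0.98,50,0,0,0,0,0,-0.98,50,0,0,0,0,0,-0.98,50,0,0,0,0,0,-0.98,50,0,0,0,0,0,-0.98,50,0,0,0,0,0,-0.98,50,0,0,0,0,0,-0.98,50,0,0,0,0,0,-0.98,50,0,0,0,0,0,-0.98,50,0,0,0,0,0,-0.98,50,0,0,0,0,0,-0.98,50,0,0,0,0,0,-0.98,50,0,0,0,0,0,-0.98,50,0,0,0,0,0,0,50,0,0,0,0,0,0,50,0,0,0,0,0,0,50]}}

```text
t: 55.12
tool_pos: [0.5975, -0.2317, 0.1506]
tool_rot: [2.586, 1.784, 0.001]
contact_force: [-0.9, -0.6, -1.2]
opening: 0.0499
grip_force: 0.0
```

```bash
python3 -c "
from h import *
crank()
im=eyes.get_image('wrist');P=cloud(im);H,S,V=cv2.split(cv2.cvtColor(im['image'],cv2.COLOR_RGB2HSV))
r=fit(im,(S>150)&((H<8)|(H>172))&near(P,.58,-.28,.1),.09,.142);print(r)
x,y=r[0][0];a=np.arctan2(y-AX[1],x-AX[0]);print(np.degrees(a))
plan([(AX[0]+.055*np.cos(a),AX[1]+.055*np.sin(a),.102,np.degrees(a)+90)],50)
"
```

```text
t 55.125 r 0.0556 phi 69.2 close -20.8 z 0.1506 q6 -0.12 q1 -0.49 [-0.9 -0.6 -1.2] 0.049913731006350985
((array([ 0.5969, -0.2307]), array([13.1, 29. ]), -20.4), np.float64(0.1339), 1913)
70.05168672083286
1 rows [ 0.5965 -0.2319  0.102 ]
-0.01,-0.015,0.81,0.005,-0.001,-0.147,50
```

>>> {"api": "jog_arm", "payload": {"commands": [-0.01,-0.015,0.8,0,0,-0.15,50,0,0,0,0,0,0,50,0,0,0,0,0,0,17,0,0,0,0,0,0,17,0,0,0,0,0,0,17,-0.005,0.092,0,0,0,1,17,-0.005,0.092,0,0,0,1,17,-0.005,0.092,0,0,0,1,17,-0.005,0.092,0,0,0,1,17,-0.005,0.092,0,0,0,1,17,-0.005,0.092,0,0,0,1,17,-0.005,0.092,0,0,0,1,17,-0.005,0.092,0,0,0,1,17,-0.005,0.092,0,0,0,1,17,-0.005,0.092,0,0,0,1,17,-0.005,0.092,0,0,0,1,17,-0.005,0.092,0,0,0,1,17,-0.005,0.092,0,0,0,1,17,-0.005,0.092,0,0,0,1,17,-0.005,0.092,0,0,0,1,17]}}

```text
t: 57.68
tool_pos: [0.6313, -0.2992, 0.1035]
tool_rot: [-3.111, 0.438, -0.004]
contact_force: [0.6, 2.3, -0.9]
opening: 0.0171
grip_force: 0.6
```

>>> {"api": "jog_arm", "payload": {"commands": [-0.005,0.092,0,0,0,1,17,-0.005,0.092,0,0,0,1,17,-0.005,0.092,0,0,0,1,17,-0.005,0.092,0,0,0,1,17,-0.005,0.092,0,0,0,1,17,-0.005,0.092,0,0,0,1,17,-0.005,0.092,0,0,0,1,17,-0.005,0.092,0,0,0,1,17,-0.005,0.092,0,0,0,1,17,-0.005,0.092,0,0,0,1,17,-0.005,0.092,0,0,0,1,17,0,0,0,0,0,0,17,0,0,0,0,0,0,17]}}

```text
t: 59.3
tool_pos: [0.5881, -0.3382, 0.103]
tool_rot: [-2.427, 1.994, -0.001]
contact_force: [0.4, -0.2, 0.1]
opening: 0.0167
grip_force: 0.0
```

```bash
python3 -c "
from h import *
crank()"
```

```text
t 59.3 r 0.0556 phi -79.2 close -168.8 z 0.103 q6 2.31 q1 -0.63 [ 0.4 -0.2  0.1] 0.016722874893806024
```

>>> {"api": "jog_arm", "payload": {"commands": [-0.001,0.046,0,0,0,0.5,17,-0.001,0.046,0,0,0,0.5,17,-0.001,0.046,0,0,0,0.5,17,0,0,0,0,0,0,17,0,0,0,0,0,0,17]}}

```text
t: 59.92
tool_pos: [0.5798, -0.3392, 0.1026]
tool_rot: [-2.271, 2.17, -0.001]
contact_force: [0.4, 0.1, 0.1]
opening: 0.0172
grip_force: 0.2
```

>>> {"api": "jog_arm", "payload": {"commands": [0,0.025,0,0,0,0.25,17,0,0,0,0,0,0,17]}}

```text
t: 60.18
tool_pos: [0.5791, -0.3391, 0.1027]
tool_rot: [-2.241, 2.199, -0.003]
contact_force: [4.9, 0.7, -1.7]
opening: 0.017
grip_force: 2.7
```

```bash
python3 -c "
from h import *
crank()"
```

```text
t 60.175 r 0.0555 phi -88.6 close -178.9 z 0.1027 q6 2.48 q1 -0.64 [ 4.9  0.7 -1.7] 0.01696963721410448
```

>>> {"api": "jog_arm", "payload": {"commands": [0,0.04,0,0,0,0,17,0,0,0,0,0,0,17,0,0,0,0,0,0,17]}}

```text
t: 60.55
tool_pos: [0.579, -0.3391, 0.1027]
tool_rot: [-2.24, 2.196, -0.011]
contact_force: [13.5, 0.3, -6.4]
opening: 0.0173
grip_force: 7.0
```

>>> {"api": "jog_arm", "payload": {"commands": [0,0.03,0,0,0,0,17,0,0,0,0,0,0,17,0,0,0,0,0,0,17]}}

```text
t: 60.92
tool_pos: [0.5789, -0.3391, 0.1027]
tool_rot: [-2.238, 2.194, -0.017]
contact_force: [21.3, -1.7, -9.8]
opening: 0.017
grip_force: 10.3
```

The crank is firmly at its stop: 21 N push with no motion. Backing off and lifting clear.

>>> {"api": "jog_arm", "payload": {"commands": [0,-0.08,0,0,0,0,17,0,0,0,0,0,0,40,0,0,0,0,0,0,50,0,0,-0.4,0,0,0,50,0,0,-0.9,0,0,0,50,0,0,-0.9,0,0,0,50,0,0,-0.5,0,0,0,50,0,0,0,0,0,0,50,0,0,0,0,0,0,50]}}

```text
t: 62.05
tool_pos: [0.5778, -0.3389, 0.2627]
tool_rot: [2.242, -2.2, -0.004]
contact_force: [-0.6, -0.1, -1.1]
opening: 0.05
grip_force: 0.0
```

```bash
python3 - <<'E'
from h import *
for c in("wrist","side","top"):
    im=eyes.get_image(c);P=cloud(im);H,S,V=cv2.split(cv2.cvtColor(im["image"],cv2.COLOR_RGB2HSV))
    if c=="side": save(im,"side_end.png",s=1.4)
    def tr(n,f):
        try:print(c,n,f())
        except Exception as e:print(c,n,"-")
    tr("grip",lambda:fit(im,(S>150)&((H<8)|(H>172))&near(P,.58,-.28,.1),.09,.142))
    tr("A",lambda:fit(im,near(P,.632,.003,.04)&(S<110)&(V>120),.064,.076))
    tr("B",lambda:fit(im,near(P,.634,-.068,.04)&(S<110)&(V>120),.064,.076))
    tr("cover",lambda:fit(im,(H>20)&(H<35)&(S>200)&near(P,.62,.28,.2),-.01,.03))
    tr("mat",lambda:fit(im,(V<60+30*(c=="side"))&near(P,.62,.28,.22),-.01,.006))
print(ctrl.get_obs()["tool_pos"],ctrl.get_obs()["contact_force"])
E
```

```text
wrist grip ((array([ 0.5809, -0.3402]), array([13. , 28.4]), 4.7), np.float64(0.1341), 680)
wrist A -
wrist B ((array([ 0.6333, -0.0791]), array([40.1, 42.1]), -85.1), np.float64(0.0694), 802)
wrist cover -
wrist mat -
side grip ((array([ 0.5778, -0.3406]), array([13.2, 28.8]), 8.0), np.float64(0.1232), 198)
side A ((array([0.6297, 0.0045]), array([44.5, 63.4]), 0.6), np.float64(0.0704), 218)
side B ((array([ 0.6326, -0.068 ]), array([45.9, 63. ]), 2.3), np.float64(0.0705), 237)
side cover ((array([0.6263, 0.2862]), array([ 92.4, 264.9]), -1.3), np.float64(0.0092), 1098)
side mat ((array([0.6231, 0.2821]), array([121.5, 286.4]), -1.4), np.float64(0.0031), 322)
top grip ((array([ 0.5752, -0.3264]), array([0.9, 6.4]), -35.1), np.float64(0.119), 5)
top A ((array([0.6295, 0.0038]), array([41.2, 57.9]), 0.7), np.float64(0.0694), 221)
top B ((array([ 0.633 , -0.0681]), array([43.2, 60.4]), 1.5), np.float64(0.07), 213)
top cover ((array([0.6254, 0.2868]), array([ 89.9, 266.4]), -1.9), np.float64(0.008), 1913)
top mat ((array([0.6244, 0.2854]), array([122.5, 291.3]), -1.7), np.float64(0.0021), 751)
[ 0.57771902 -0.33866803  0.26169407] [-0.09678287  0.44216364 -1.05777251]
```

View pics/side_end.png

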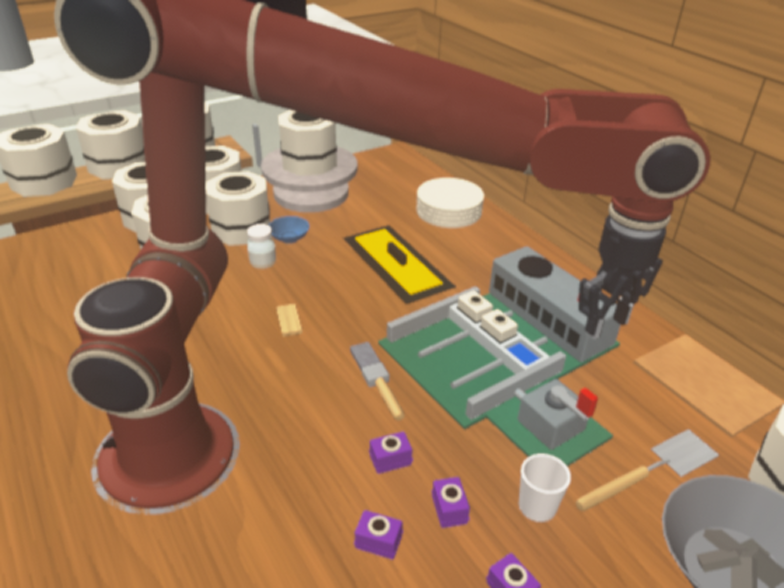

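The end view shows the cover flat on the mat at (398,262), the two moulds seated at (475,305) and (499,323) before the blower, the crank at its stop, and the hand clear. Travel works out at about 0.119 m, the full way home.

```bash
python3 -c "
from h import *
print(job.finish_job())"
```

```text
the job is handed in; nothing more can be done
None
```

I handed the job in with the cover centred on the mat, both cream moulds present seated flat, the carriage wound to its end stop, and the arm touching nothing; no verdict was returned.

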